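# Clamp a bare mirror into a three-point V mount

### The arm

A 6-joint arm with a two-finger parallel gripper is mounted at the origin on a cart in front of the work surface, level with it; the furniture and walls round the work are solid. World frame = base frame: x ahead of the robot, y to its left, z up, the work surface at z = 0. Lengths are in mm, angles in rad, forces in N, time in s.
With the tool pointing down it reaches from about 350 to 875 mm from the base axis. Payload 4.2 kg.
Tool frame: the origin (TCP) lies at the very end of the fingers, on their centre line; the grasp point (between the pads) lies grip_depth behind it (grip_depth is the distance from the TCP to the grasp point, in mm); z points along the fingers, y is the line along which they close (so a half turn about z gives the same grasp; the last joint's range is limited). The gripper opens to 87 mm and grips with 3 to 60 N. Pads are 19 mm wide; open, the fingers measure 117 mm over their backs; the gripper's body (75 mm by 190 mm) begins 51 mm behind the grasp point.
Start: joints at [-1.052, 0.385, 0.008, 0, -1.194, -0.259], TCP at [160.571, -604, 182.95] pointing down, gripper open.
Joint ranges: [-3.14, 3.14], [-1.21, 2.06], [-1.07, 1.41], [-3.16, 2.05], [-2.99, -0.16], [-3.1, 3.1]. Speed limits (rad/s): [2.79, 2.79, 3.14, 3.14, 3.14, 3.14].

### API

Orientations are given as a unit quaternion [w, x, y, z].
In Python, from rig import get_obs, camera, calibration, hand_in, regions_of, mark_of, grip_depth gives the robot as it stands.
- The arm moves only by the shell command python3 -m handwheel 'ROWS' [FORCE]. ROWS is JSON, a list of rows, each an object of numbers: "jaw": the opening, from 0 (shut) to 1 (fully open); "dx", "dy", "dz": the shift along the tool's x, y, z normalised to -1 to 1, where 1 is 60 mm; "turn": the turn about the tool's z normalised to -1 to 1, where 1 is 0.08 rad. A call has 1 to 20 rows; each row shifts and turns the commanded pose from where the row before left it, along the tool's axes as they then stand; what a row does not reach is not made up. A row lasts 1/8 s, in which the tool goes at most 62.5 mm and 10.7 degrees, less where a joint would pass 70% of its speed; a pose out of reach is approached as far as the arm can. A call with a number of a shift or a turn outside -1 to 1 is refused whole. A call with a gripper value outside its range is refused whole. The fingers move at their own pace and stop on an object; FORCE is the grip in N (left out, the last holds). Time passes only in rows, so rows that do not move let the fingers close. It gives the time, the measured TCP pose, the force, the opening and the grip force at its end, in the units of the state.
- get_obs(): the state, without advancing time (a new reading comes with each control period).
- camera(name): name is "scene" or "top"; returns the picture (400x640x3 uint8, blue, green, red); there is no depth.
- calibration(name): a dict with "K" (3x3 intrinsics, pixels), "k1" (the pictures are not rectified: a ray, as slopes to the right and down, at radius r is drawn at 1 + k1 r^2 times it, then the intrinsics apply), "R" (3x3) and "t" (3): a world point X has camera coordinates R X + t. Camera axes: x right, y down, z forward; pixel columns grow to the right and rows downward; lengths in mm; the calibration is good to about 2 mm. A picture is of the moment at which its call begins. calibration takes no time and is no camera call.
- hand_in(): hands the job in; it is judged then, once.
Trained networks look in the newest picture that a camera, given by its name, has taken for a name from the list of things; names that differ only in an ending like _2 or _b are one class to them, and where a whole thing is asked for, a point or a joint stands for the part that bears it (a point fixed in the world has none). Each returns a list of dicts, best first, with "score" (0 to 1); they miss things now and then, are a little off and sometimes report something else, mostly with a low value. They report only what shows in the picture. A call takes as long as a camera call. They do not tell look-alikes from the thing itself.
- regions_of(camera, query): "mask" (400x640 bool, what is visible of it) and "uv" ([column, row] in pixels, amid what is visible of it).
- mark_of(camera, query): "uv" ([column, row] in pixels: a listed point, or the origin of a listed thing).
The state is a dict: "clock": time; "q": joint angles; "joint_vel": joint speeds; "joint_torque": joint torques, N m; "tool_pos": TCP position; "eef_rot": TCP orientation; "ft_force": force on the tool from outside, world axes, zero at the start; "torque": the same for the moment, N m; "grip_width": finger opening in mm; "gripper_force": force on a finger pad.
Only numpy, scipy, OpenCV 4.12 (cv2) and the standard library are available. Lean on these libraries where they do the work, as an engineer would, in place of code of your own. Each camera call takes 0.05 s, during which the arm holds its last target. There are 200 camera calls.

### The job

Take the round mirror out of its storage stand and set it down gently, without dropping it, square and central in the white-padded V of the mirror mount, its silvery face away from the mount's upright rod. Then swing the mount's clamp arm round to its stop over the mirror and push the arm down just until its spring tip bears firmly on the mirror's rim, so that the tip and both V pads hold the mirror and it cannot rock. Do not force the glass, and leave the things around it alone.

Things in the scene. Friction and masses are not known exactly. Their poses are not given: they have to be found in the camera images.
- mirror: Bare round mirror: greenish glass disc, 50 mm diameter, 20 mm thick, silvery front face, about 0.1 kg, standing on edge. Origin at the disc's centre; x is the disc's axis and points out of the back (the silvery face looks to -x). Starts upright in the storage stand. Brittle: no contact with the mount may take more than 12 N.
- mirror_face (a point): Centre of the mirror's silvery front face, 10 mm from the disc's centre along its -x.
- mirror_stand: Grey storage stand, fixed. Origin: centre of its underside; x is the mirror's axis, y across it. It holds the mirror upright, centre 40 mm above the origin, in a small V between two cheeks (41 mm wide in y, tops at 32 mm), so the rim's +y and -y sides are free. Foot 60 x 90 mm, 8 mm high.
- mount: Mirror mount, fixed: base plate 150 x 70 x 12 mm, post holder, 90 degree V open upward with two white pads (24 mm long in x, 41 mm wide in y, so the mirror's sides overhang). Origin: underside, below the V's middle; x is the V's axis. Seated mirror: x = 0, y = 0, silvery face to -x; its centre's height depends on the post's setting, which is not reported: 95 to 115 mm above the origin. Feel for it.
- rod_foot (a point): Point on the top of the mount's base plate below the axis of the upright steel rod (10 mm diameter) that carries the clamp arm; mount frame x = +70 mm, y = 0, z = 12 mm. The rod's top is 89 mm above the centre of a seated mirror. V, rod and arm sit on one post at one height setting, which does not give when pushed.
- clamp_knob (a point): Centre of the black knurled knob (18 mm diameter, 28 mm tall) on the clamp arm's free end, 70 mm from the rod's axis. Grip it from above; the arm's top is 22 mm below this point. Straight below it the white spring tip (13 mm diameter) hangs under the arm, its end 46 mm below this point; it gives 1 mm per 2.5 N and is hard after 4 mm (10 N).
- clamp_swing (a joint): Swing of the clamp arm about the rod, rad. 0: against its stop, knob and tip above the V's middle; grows counter-clockwise from above; at 1.57 the arm points to the mount's -y. Swings easily (2 N at the knob). The arm also slides up and down the rod, stiffly (7 to 12 N). It stays where left. At the start the tip is 6 to 26 mm above the top of a seated mirror (not reported).
- handheld_meter: Bystander: black and yellow handheld meter lying on the worktop, 160 x 79 x 34 mm. Origin at the centre of its underside.
- hex_key_set: Bystander: orange folding hex-key set, 30 x 100 x 20 mm. Origin at the centre of its underside.
- parts_tray: Bystander: small white parts tray, 90 x 130 x 22 mm. Origin at the centre of its underside.
- tweezers: Bystander: steel tweezers, 13 x 122 x 10 mm. Origin at the centre of the underside.
Mind the look-alikes: they are no part of the job. What is shaped like the mirror but orange or yellow is not meant.

How it is judged (in metres and radians):
On the way, in this order (a step that is already met when the one before it is completed fails the run):
1. the mirror stands in the V on both pads, let go (contact force between mirror and carrier_c0 above 0.15 N and contact force between mirror and carrier_c1 above 0.15 N and contact force between mirror and the fingers below 0.05 N), for 0.2 s.
2. the clamp arm is at its stop over the mirror, which is still in the V (all of step 1 and value of joint clamp_swing below 0.08 rad), for 0.2 s.
At the end, for the whole second after the job is handed in: Mirror at rest in the V, silvery face away from the rod, axis within 0.06 rad of the V's, centre within 6 mm of the V's middle along it; clamp arm within 0.08 rad of its stop; the tip presses the mirror with over 4 N and each V pad bears over 2 N (contact force between mirror and carrier_c0 above 2 N and contact force between mirror and carrier_c1 above 2 N and contact force between mirror and clamp_tip above 4 N and x of mirror_face in the frame of mount below 0 m and angle between the x axis of mirror and the x axis of mount, either way round below 0.06 rad and x of mirror in the frame of mount between -0.006 and 0.006 m and value of joint clamp_swing below 0.08 rad and linear speed of mirror below 0.01 m/s); the robot touches nothing.
It fails at once if the glass is forced: the tip or a V pad presses on the mirror with more than 12 N (contact force between mirror and clamp_tip above 12 N or contact force between mirror and carrier_c0 above 12 N or contact force between mirror and carrier_c1 above 12 N).
It fails at once if the mirror is dropped: it moves faster than 0.2 m/s out of the fingers (linear speed of mirror above 0.2 m/s and contact force between mirror and the fingers below 0.05 N).
It fails at once if the meter, the hex-key set, the parts tray or the tweezers are pushed aside (more than 20 mm) (distance of any of handheld_meter, hex_key_set, parts_tray, tweezers from where it was at the start of the episode above 0.02 m).
It also fails if it takes over 72 s, if anything falls off the work surface, if the arm or the gripper's body presses on something with over 40 N, if the wrist force passes 120 N, or if a joint passes its speed limit or range.

## Working session

There is one attempt and no reset: what is moved stays moved. The work goes in short steps, Python scripts to look and compute and a shell command to move; the robot and the scene stay as the last step left them, time stands still between calls to the robot, and variables do not carry over. Pictures are saved under pics/ and viewed, at most 10 in all, crops included, and the job is handed in when it is done.

```bash
mkdir -p pics; ls
cat > h.py <<'E'
import numpy as np,cv2
from rig import *
from scipy.optimize import least_squares
def proj(n,X):
    c=calibration(n);p=np.array(c["R"])@np.asarray(X,float)+np.array(c["t"]).ravel()
    s=p[:2]/p[2];s=s*(1+c["k1"]*(s@s));K=np.array(c["K"]);return (K@np.r_[s,1])[:2]
def tri(a,b):
    r=least_squares(lambda X:np.r_[proj("scene",X)-a,proj("top",X)-b],[500,-100,50],x_scale=100);return r.x,np.sqrt(np.mean(r.fun**2))
def atz(n,uv,z):
    r=least_squares(lambda X:proj(n,[X[0],X[1],z])-uv,[500,-100],x_scale=100);return r.x
E
python3 - <<'E'
from h import *
import rig
print(get_obs(),grip_depth)
for n in("scene","top"):
    cv2.imwrite(f"pics/{n}0.png",camera(n)); c=calibration(n);print(n,c["K"],c["k1"],-np.array(c["R"]).T@np.array(c["t"]).ravel())
for q in["mirror","mirror_face","mirror_stand","mount","rod_foot","clamp_knob","handheld_meter","hex_key_set","parts_tray","tweezers"]:
    m={n:mark_of(n,q) for n in("scene","top")}
    for n in m: print(q,n,[(np.round(d["uv"],1).tolist(),round(float(d["score"]),2)) for d in m[n][:4]])
    if m["scene"] and m["top"]: print("   ",tri(m["scene"][0]["uv"],m["top"][0]["uv"]))
E
```

```text
pics
{'clock': 0.0, 'q': array([-1.05239913e+00,  3.85563194e-01,  6.63948546e-03, -4.97860880e-04,
       -1.19396365e+00, -2.58586855e-01]), 'joint_vel': array([ 1.73495116e-03, -3.66404626e-04,  1.19259589e-03,  7.77735175e-04,
        2.12944915e-04, -6.29488787e-05]), 'joint_torque': array([-3.73790372e-04, -3.90667427e+01,  1.87404406e+01,  4.21973571e+00,
        1.07786429e-02, -1.98288667e-04]), 'tool_pos': array([ 160.3986127 , -603.3728303 ,  181.86117862]), 'eef_rot': array([-1.81908129e-04, -1.29448970e-01,  9.91585507e-01,  1.05524813e-03]), 'ft_force': array([-1.00927968, -0.06847181,  0.5220447 ]), 'torque': array([-0.01711215, -0.03165606, -0.00542315]), 'gripper_force': 0.0, 'grip_width': 87.07796302498058} 18.700000000000003
scene [[448.13644666   0.         320.65305862]
 [  0.         448.13644666 200.17116835]
 [  0.           0.           1.        ]] -0.12568802928270595 [ 116.24557669 -968.41909663  853.86208333]
top [[473.72755575   0.         321.16577038]
 [  0.         473.72755575 195.59285749]
 [  0.           0.           1.        ]] -0.05783535523484
[... 1231 characters left out ...]
nob top []
handheld_meter scene [([344.3, 167.7], 0.64)]
handheld_meter top [([221.3, 188.9], 0.32)]
    (array([715.24363188,  36.25387956, -40.74419058]), np.float64(21.040461352892198))
hex_key_set scene [([283.9, 175.6], 0.6)]
hex_key_set top [([220.8, 190.0], 0.96)]
    (array([613.84325143,  51.85892341,  -5.23133907]), np.float64(0.6697796585420489))
parts_tray scene [([373.9, 259.9], 0.8)]
parts_tray top [([371.5, 184.7], 0.91)]
    (array([ 637.18214427, -385.36264921,    3.68295156]), np.float64(1.5989954277576326))
tweezers scene [([341.0, 329.9], 0.74)]
tweezers top [([421.7, 248.5], 0.64)]
    (array([ 452.68931496, -519.37448578,    5.31809839]), np.float64(1.5756329629230321))
```

View pics/scene0.png

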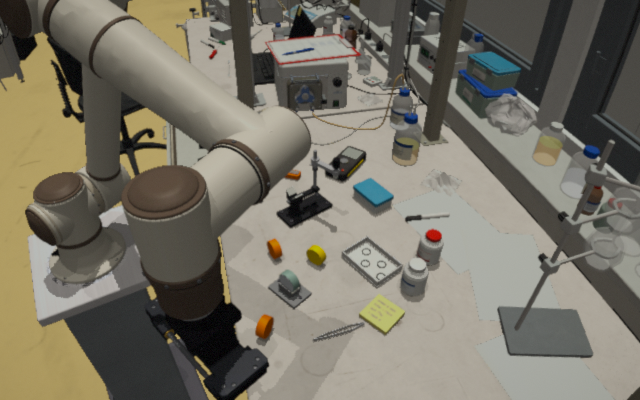

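View pics/top0.png

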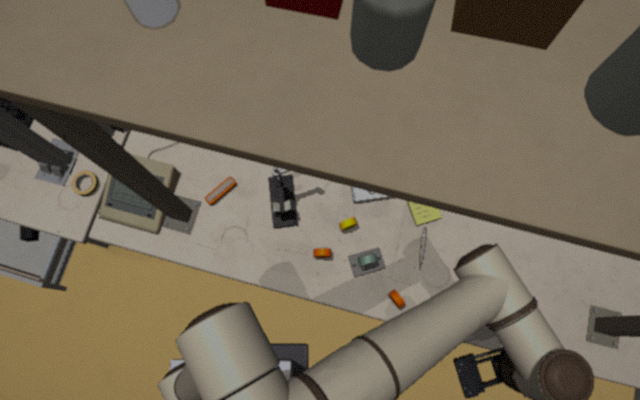

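The mirror candidates are grey-green (scene 288,281 / top 366,259), orange (275,248), orange (265,326) and yellow (316,255). Only the first is glass in the grey stand. I'll confirm it in an enlarged crop, together with the mount.

Run:
```python
from h import *
s=camera("scene");t=camera("top")
f=lambda im,u,v,w,h,k:cv2.resize(im[v:v+h,u:u+w],(w*k,h*k),interpolation=cv2.INTER_CUBIC)
a=np.hstack([f(s,260,260,66,50,6),f(t,335,235,66,50,6)])
b=np.hstack([f(s,268,145,79,58+22,5),f(t,250,160,79,80,5)])
b=cv2.resize(b,(a.shape[1],300))
cv2.imwrite("pics/crop1.png",np.vstack([a,b]))
# grasp-related masks
for n in("scene","top"):
    for q in("mirror","mirror_stand","mount","clamp_swing","clamp_knob","rod_foot"):
        for d in regions_of(n,q)[:4]:
            m=d["mask"].astype(np.uint8);p=cv2.findNonZero(m);print(n,q,round(float(d["score"]),2),np.round(d["uv"],1),m.sum(),cv2.boundingRect(p),[np.round(x,1) for x in cv2.minAreaRect(p)])
ms=mark_of("scene","mirror_stand")
```

```text
scene mirror 0.92 [262.9 324.4] 359 (255, 314, 19, 26) [array([264.1, 326.2]), array([16.1, 24.3]), np.float64(18.4)]
scene mirror 0.73 [287.3 279.3] 300 (279, 269, 20, 22) [array([288.8, 279.2]), array([21.2, 16.3]), np.float64(45.0)]
scene mirror 0.61 [314.2 253.2] 282 (306, 246, 20, 19) [array([315.5, 255. ]), array([19.1, 16.3]), np.float64(45.0)]
scene mirror 0.23 [307.7 201.8] 1579 (277, 151, 62, 76) [array([312.6, 191.9]), array([44.5, 82.4]), np.float64(34.4)]
scene mirror_stand 0.75 [290.2 289.4] 560 (269, 279, 41, 29) [array([289. , 289.5]), array([35.8, 23.9]), np.float64(42.0)]
scene mount 0.78 [310.5 200.3] 1784 (277, 151, 63, 78) [array([312.7, 192.1]), array([45.9, 85.4]), np.float64(35.7)]
scene clamp_swing 0.64 [329.4 162.8] 357 (310, 157, 30, 22) [array([324.5, 167.5]), array([21., 29.]), np.float64(90.0)]
scene clamp_swing 0.37 [313.5 199.6] 1742 (276, 151, 64, 77) [array([312.8, 192. ]), array([46. , 84.6]), np.float64(35.4)]
scene clamp_knob 0.55 [331.8 168.7] 351 (310, 157, 31, 22) [array([325. , 167.5]), array([21., 30.]), np.float64(90.0)]
scene rod_foot 0.55 
[... 456 characters left out ...]
r 0.57 [365.9 260. ] 131 (360, 255, 17, 11) [array([368.1, 260.2]), array([ 7.9, 17.1]), np.float64(71.6)]
top mirror_stand 0.83 [364.6 269.1] 569 (349, 247, 37, 30) [array([366.4, 261.9]), array([22.4, 33.6]), np.float64(72.6)]
top mount 0.75 [281.9 197.9] 1384 (269, 167, 30, 61) [array([283. , 196.6]), array([60.6, 26.2]), np.float64(85.8)]
top clamp_swing 0.59 [276.6 171.9] 73 (272, 169, 16, 10) [array([279.5, 173.5]), array([ 9., 15.]), np.float64(90.0)]
top clamp_swing 0.26 [366.3 261. ] 150 (359, 254, 18, 13) [array([367.6, 259.8]), array([ 8.9, 17.7]), np.float64(71.6)]
top rod_foot 0.66 [282.8 198.2] 1397 (269, 167, 29, 61) [array([282.3, 196.7]), array([61., 25.]), np.float64(83.7)]
```

View pics/crop1.png

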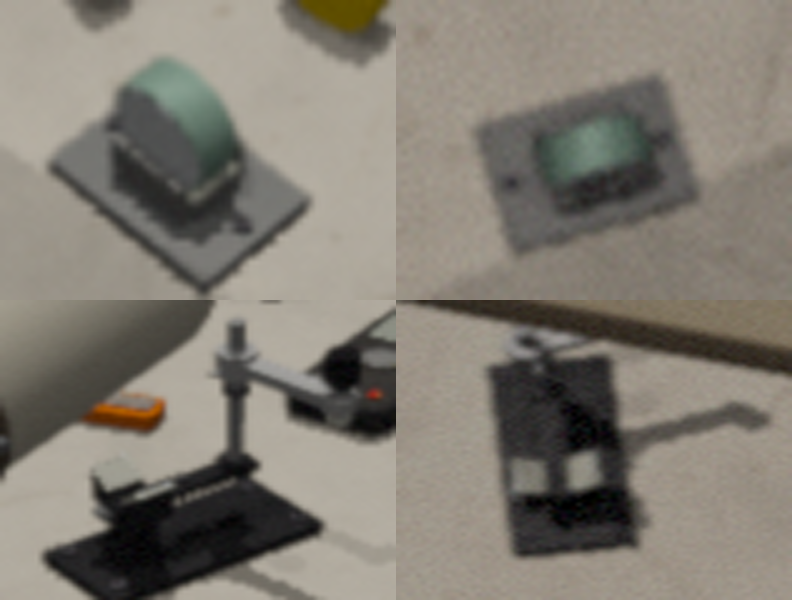

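The crop confirms it: green glass disc with a grey silvery face towards the lower left in the scene view (286,284), held in the grey stand. In the mount, the rod is on the far side, the pads are in the middle, and the arm points to mount -y with its knob at scene (337,164). Next I'll fit poses to the corner picks.

```bash
cat >> h.py <<'E'
def rp(p,l):
    c,s=np.cos(p[2]),np.sin(p[2]);return [p[0]+c*l[0]-s*l[1],p[1]+s*l[0]+c*l[1],l[2]]
E
python3 - <<'E'
from h import *
o=-.4
st=[("scene",(268.3,287.5),(-30,45,8)),("scene",(293.8,306.9),(-30,-45,8)),("scene",(311.7,293.5),(30,-45,8)),
("top",(348,256.3),(30,45,8)),("top",(379.3,247.5),(30,-45,8)),("top",(385.2,268),(-30,-45,8)),("top",(354.5,277),(-30,45,8))]
def F(p,L): return np.concatenate([proj(n,rp(p,l))-np.array(u)-o for n,u,l in L])
r=least_squares(F,[410,-359,.28],args=(st,),x_scale=[100,100,1]);print("stand",r.x,r.fun.round(1))
# mount: unknown plate centre offset c
mt=[("top",(268.8,177.3),(75,35,12)),("top",(274.7,228),(-75,35,12)),("top",(297.7,225.3),(-75,-35,12)),("top",(292.3,175.2),(75,-35,12)),
("scene",(277,212),(-75,35,12)),("scene",(332.2,204.5),(75,-35,12))]
def G(p): return np.concatenate([F(p[:3],[(n,u,(l[0]+p[3],l[1],l[2])) for n,u,l in mt]),proj("scene",rp(p,(70,0,12)))-(311.1,204.3),proj("top",rp(p,(70,0,12)))-(281.7,188.7)])
r=least_squares(G,[540,-130,.12,0],x_scale=[100,100,1,10]);print("mount",r.x,r.fun.round(1));p=r.x
rod=rp(p,(70,0,0))
h=least_squares(lambda z:proj("scene",[rod[0],rod[1],z[0]])-(314.9,150.6),[190]);print("rod",rod,"top z",h.x,h.fun)
# knob on circle
k=least_squares(lambda q:proj("scene",rp(p,(70-70*np.cos(q[0]),-70*np.sin(q[0]),q[1])))-(336.9,164.2),[1.4,180],x_scale=[1,100]);print("knob",k.x,k.fun,rp(p,(70-70*np.cos(k.x[0]),-70*np.sin(k.x[0]),k.x[1])))
# mirror marks
print("mirror",tri((288.6,282.7),(364.9,260.4)),"face",tri((286.3,284.1),(370.1,260.9)))
for n in("scene","top"):print("pred mirror",n,proj(n,[r.x[0],r.x[1],105]))
w=rp(p,(0,0,0))
E
```

```text
stand [ 4.09790533e+02 -3.64315669e+02  2.85422885e-01] [-1.2 -1.3 -0.2  0.8 -0.  -0.8  0.3 -0.3  0.2 -0.6  1.1 -0.2  0.2  0.1]
mount [ 5.42037342e+02 -1.36146752e+02  1.31268745e-01  3.94463857e+01] [-0.3 -0.1 -1.   0.2  1.  -0.3  0.4 -1.  -1.5  0.2  0.3 -0.2  1.4 -0.7
  0.1  1.4]
rod [np.float64(611.4351052835831), np.float64(-126.98430619923543), 0] top z [195.17200358] [-1.71237811 -0.0238286 ]
knob [  1.99111565 176.04630233] [-3.41060513e-13 -1.13686838e-13] [np.float64(648.1179358104519), np.float64(-186.60284311970187), np.float64(176.04630232952877)]
mirror (array([ 411.8104388 , -358.19765245,   23.49612988]), np.float64(0.3119442275935935)) face (array([ 404.04642783, -369.63682528,   36.89944476]), np.float64(0.860451758711451))
pred mirror scene [292.00431138 187.48309138]
pred mirror top [281.51827556 205.60947266]
```

```bash
cat >> h.py <<'E'
def sil(n,p,z,r=25,hw=10):
    a=np.linspace(0,2*np.pi,60);P=[proj(n,rp(p,(x,r*np.cos(t),z+r*np.sin(t)))) for x in(-hw,hw) for t in a]
    m=np.zeros((1600,2560),np.uint8);cv2.fillConvexPoly(m,cv2.convexHull((np.array(P)*4+1.5).astype(np.int32)),1);return m
def rowsto(dx,dy):  # world delta -> tool delta using measured pose
    from scipy.spatial.transform import Rotation as R
    q=get_obs()["eef_rot"];M=R.from_quat([q[1],q[2],q[3],q[0]]).as_matrix();return M
def tool(d):
    return (rowsto(0,0).T@np.asarray(d,float))
E
python3 - <<'E'
from h import *
from scipy.optimize import minimize
M={}
for n,i in(("scene",(288,280)),("top",(367,260))):
    g=None
    im=camera(n);hsv=im.astype(int)
    for d in regions_of(n,"mirror"):
        if np.hypot(*(np.array(d["uv"])-i))<8:g=d["mask"];break
    M[n]=None if g is None else cv2.resize(g.astype(np.uint8),(2560,1600),interpolation=0)
    if g is not None:
        for y in(-358,-361,-364):
            for x in(406,410,414):
                s=sil(n,(x,y,.285),40);print(n,x,y,cv2.boundingRect(cv2.findNonZero(s)),cv2.boundingRect(cv2.findNonZero(M[n])),round((s&M[n]).sum()/(s|M[n]).sum(),3))
def cost(v):
    return -sum((sil(n,(v[0],v[1],.285),v[2])&M[n]).sum()/(sil(n,(v[0],v[1],.285),v[2])|M[n]).sum() for n in M if M[n] is not None)
r=minimize(cost,[410,-361,40],method="Nelder-Mead",options=dict(initial_simplex=[[410,-361,40],[415,-361,40],[410,-355,40],[410,-361,46]]));print(r.x,r.fun)
print("tool delta",tool([410-160.4,-361+603.4,0]))
E
```

```text
scene 406 -358 (1102, 1072, 86, 92) (1116, 1080, 84, 84) 0.606
scene 410 -358 (1108, 1070, 86, 92) (1116, 1080, 84, 84) 0.739
scene 414 -358 (1114, 1067, 86, 92) (1116, 1080, 84, 84) 0.761
scene 406 -361 (1104, 1076, 86, 92) (1116, 1080, 84, 84) 0.649
scene 410 -361 (1111, 1073, 85, 92) (1116, 1080, 84, 84) 0.802
scene 414 -361 (1117, 1070, 85, 93) (1116, 1080, 84, 84) 0.818
scene 406 -364 (1107, 1079, 86, 93) (1116, 1080, 84, 84) 0.687
scene 410 -364 (1113, 1076, 86, 93) (1116, 1080, 84, 84) 0.845
scene 414 -364 (1119, 1074, 86, 92) (1116, 1080, 84, 84) 0.836
top 406 -358 (1423, 1020, 81, 53) (1432, 1016, 80, 52) 0.688
top 410 -358 (1423, 1014, 81, 53) (1432, 1016, 80, 52) 0.69
top 414 -358 (1423, 1008, 81, 53) (1432, 1016, 80, 52) 0.538
top 406 -361 (1427, 1020, 82, 53) (1432, 1016, 80, 52) 0.715
top 410 -361 (1427, 1014, 82, 53) (1432, 1016, 80, 52) 0.811
top 414 -361 (1427, 1008, 82, 53) (1432, 1016, 80, 52) 0.627
top 406 -364 (1432, 1020, 81, 53) (1432, 1016, 80, 52) 0.729
top 410 -364 (1432, 1014, 81, 53) (1432, 1016, 80, 52) 0.91
top 414 -364 (1431, 1008, 82, 53) (1432, 1016, 80, 52) 0.695Traceback (most recent call last):
  File "<stdin>", line 16, in <module>
    res = _minimize_neldermead(fun, x0, args, callback, bounds=bounds,
                               **options)
    fxr = func(xr)
    fx = function(np.copy(x), *(wrapper_args + args))
  File "<stdin>", line 15, in cost
  File "<stdin>", line 15, in <genexpr>
  File "h.py", line 14, in sil
    a=np.linspace(0,2*np.pi,60);P=[proj(n,rp(p,(x,r*np.cos(t),z+r*np.sin(t)))) for x in(-hw,hw) for t in a]
                                   ~~~~^^^^^^^^^^^^^^^^^^^^^^^^^^^^^^^^^^^^^^^
  File "h.py", line 5, in proj
    c=calibration(n);p=np.array(c["R"])@np.asarray(X,float)+np.array(c["t"]).ravel()
ValueError: time passes only in moves, steps and waits
```

```bash
sed -i 's/^from rig import \*/from rig import *\nimport functools,rig\ncalibration=functools.lru_cache(None)(rig.calibration)/' h.py
python3 -m handwheel '[{"dx":-0.25,"dy":0.14,"dz":0},{"dx":-0.5,"dy":0.28,"dz":0},{"dx":-0.5,"dy":0.28,"dz":0.1},{"dx":-0.5,"dy":0.28,"dz":0.1},{"dx":-0.5,"dy":0.28,"dz":0.1},{"dx":-0.5,"dy":0.28,"dz":0.1,"turn":-0.32},{"dx":-0.5,"dy":0.28,"dz":0.1},{"dx":-0.5,"dy":0.28,"dz":0.1},{"dx":-0.5,"dy":0.28,"dz":0.1},{"dx":-0.5,"dy":0.28,"dz":0.1},{"dx":-0.3,"dy":0.14,"dz":0.1},{"jaw":1},{"jaw":1}]'
python3 - <<'E'
from h import *
o=get_obs();print(o["tool_pos"],tool(np.array([410.5,-364.3,21.5])-o["tool_pos"]),rowsto(0,0).round(3))
c=np.array([410.5,-364.3,40]);cv2.imwrite("pics/s2.png",camera("scene")[200:320,220:380].repeat(4,0).repeat(4,1))
E
```

```text
[ 160.55850489 -603.98933566  182.92447857] [-303.12854277  167.43189897  161.42873553] [[-0.966 -0.257 -0.   ]
 [-0.257  0.966  0.   ]
 [ 0.     0.    -1.   ]]invalid input
```

View pics/s2.png

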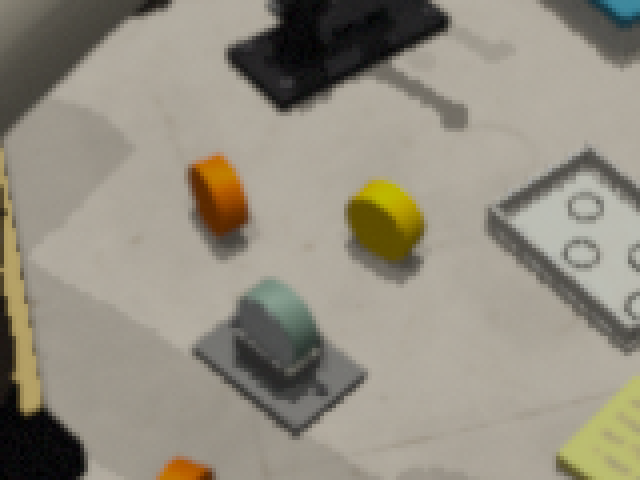

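The move was refused, so the arm hasn't moved; the picture shows the mirror in its stand, unchanged. I'll retry with every key in each row.

```bash
python3 -m handwheel '[{"jaw":1,"dx":-0.25,"dy":0.14,"dz":0,"turn":0},{"jaw":1,"dx":-0.5,"dy":0.28,"dz":0,"turn":0},{"jaw":1,"dx":-0.5,"dy":0.28,"dz":0.1,"turn":0},{"jaw":1,"dx":-0.5,"dy":0.28,"dz":0.1,"turn":0},{"jaw":1,"dx":-0.5,"dy":0.28,"dz":0.1,"turn":0},{"jaw":1,"dx":-0.5,"dy":0.28,"dz":0.1,"turn":-0.3},{"jaw":1,"dx":-0.5,"dy":0.28,"dz":0.1,"turn":0},{"jaw":1,"dx":-0.5,"dy":0.28,"dz":0.1,"turn":0},{"jaw":1,"dx":-0.5,"dy":0.28,"dz":0.1,"turn":0},{"jaw":1,"dx":-0.5,"dy":0.28,"dz":0.1,"turn":0},{"jaw":1,"dx":-0.3,"dy":0.14,"dz":0.1,"turn":0},{"jaw":1,"dx":0,"dy":0,"dz":0,"turn":0},{"jaw":1,"dx":0,"dy":0,"dz":0,"turn":0}]'
python3 - <<'E'
from h import *
o=get_obs();print(o["tool_pos"],tool(np.array([410.5,-364.3,21.5])-o["tool_pos"]),rowsto(0,0).round(3),o["ft_force"])
E
```

```text
clock: 3.72
tool_pos: [407.3, -361.4, 129.0]
eef_rot: [-0.0, -0.141, 0.99, -0.0]
ft_force: [-0.4, 0.2, -1.2]
grip_width: 86.9
gripper_force: 0.0
[ 407.3411719  -361.3660174   129.04579594] [ -2.22870627  -3.68889166 107.54584892] [[-0.96 -0.28 -0.  ]
 [-0.28  0.96 -0.  ]
 [ 0.   -0.   -1.  ]] [-0.42030972  0.16484869 -1.17288279]
```

```bash
python3 -m handwheel '[{"jaw":1,"dx":-0.037,"dy":-0.061,"dz":0.2,"turn":0},{"jaw":1,"dx":0,"dy":0,"dz":0.3,"turn":0},{"jaw":1,"dx":0,"dy":0,"dz":0.3,"turn":0},{"jaw":1,"dx":0,"dy":0,"dz":0.3,"turn":0},{"jaw":1,"dx":0,"dy":0,"dz":0.3,"turn":0},{"jaw":1,"dx":0,"dy":0,"dz":0.2,"turn":0},{"jaw":1,"dx":0,"dy":0,"dz":0.15,"turn":0},{"jaw":1,"dx":0,"dy":0,"dz":0.04,"turn":0},{"jaw":1,"dx":0,"dy":0,"dz":0,"turn":0},{"jaw":1,"dx":0,"dy":0,"dz":0,"turn":0}]'
python3 - <<'E'
from h import *
o=get_obs();print(o["tool_pos"],tool(np.array([410.5,-364.3,21.5])-o["tool_pos"]),o["ft_force"])
s=camera("scene")[240:330,240:340];t=camera("top")[220:310,320:420]
cv2.imwrite("pics/a3.png",cv2.resize(np.hstack([s,t]),(800,360),interpolation=cv2.INTER_CUBIC))
E
```

```text
clock: 4.97
tool_pos: [411.2, -364.2, 22.1]
eef_rot: [0.0, -0.141, 0.99, -0.0]
ft_force: [-0.3, -0.1, 0.7]
grip_width: 87.4
gripper_force: 0.0
[ 411.20232236 -364.18906402   22.11537441] [0.70580347 0.09079535 0.61469246] [-0.258563   -0.05405398  0.7156203 ]
```

View pics/a3.png

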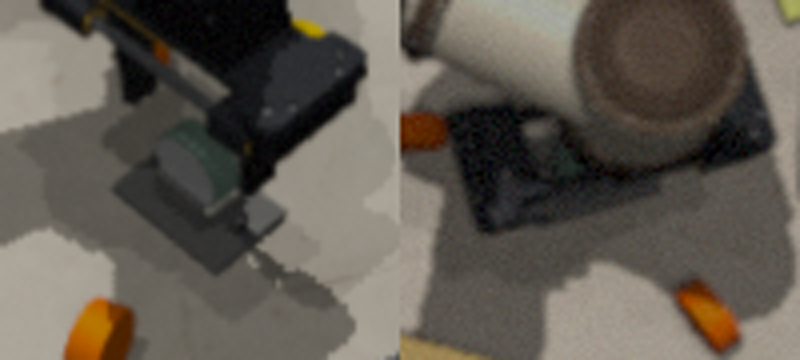

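The fingers straddle the mirror at scene (290,280), one each side of the rim. Closing and lifting.

```bash
python3 -m handwheel '[{"jaw":0.6,"dx":0,"dy":0,"dz":0,"turn":0},{"jaw":0.5,"dx":0,"dy":0,"dz":0,"turn":0},{"jaw":0.45,"dx":0,"dy":0,"dz":0,"turn":0},{"jaw":0.4,"dx":0,"dy":0,"dz":0,"turn":0},{"jaw":0.4,"dx":0,"dy":0,"dz":0,"turn":0},{"jaw":0.4,"dx":0,"dy":0,"dz":0,"turn":0},{"jaw":0.4,"dx":0,"dy":0,"dz":0,"turn":0},{"jaw":0.4,"dx":0,"dy":0,"dz":0,"turn":0}]' 15
```

```text
clock: 6.08
tool_pos: [410.8, -364.0, 21.6]
eef_rot: [-0.0, -0.141, 0.99, -0.0]
ft_force: [0.9, 0.0, -0.2]
grip_width: 35.2
gripper_force: 0.0
```

Run:
```python
from h import *
o=get_obs();print(o["tool_pos"],o["ft_force"],o["grip_width"],o["gripper_force"])
s=camera("scene")[240:330,240:340];t=camera("top")[220:310,320:420]
cv2.imwrite("pics/a4.png",cv2.resize(np.hstack([s,t]),(800,360),interpolation=cv2.INTER_CUBIC))
```

```text
[ 410.77361749 -363.98650572   21.55719064] [ 0.8719798   0.02955065 -0.15888473] 35.178443294231066 0.0
```

View pics/a4.png

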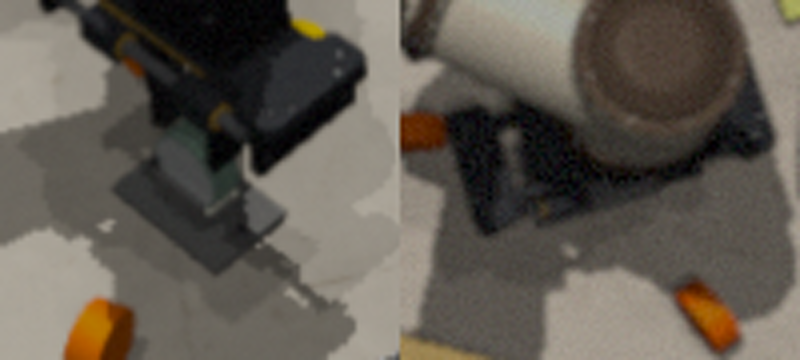

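Run:
```python
from h import *
for X in([399,-322.7,22],[423,-405.3,22],[411,-364,22],[411,-364,40]):
    print(X,[np.round(proj(n,X),1) for n in("scene","top")])
import rig;print(rig.grip_depth, [k for k in dir(rig) if k[0]!='_'])
```

```text
[399, -322.7, 22] [array([276.6, 275.2]), array([351.9, 264.7])]
[423, -405.3, 22] [array([302.1, 295.2]), array([382.2, 255.9])]
[411, -364, 22] [array([289.1, 285. ]), array([367.1, 260.3])]
[411, -364, 40] [array([288.9, 280.1]), array([367.7, 259.4])]
18.700000000000003 ['PlanningError', 'calibration', 'camera', 'get_obs', 'grip_depth', 'hand_in', 'mark_of', 'regions_of']
```

```bash
python3 -m handwheel '[{"jaw":1,"dx":0,"dy":0,"dz":0,"turn":0},{"jaw":1,"dx":0,"dy":0,"dz":0,"turn":0},{"jaw":1,"dx":0,"dy":0,"dz":0,"turn":0},{"jaw":1,"dx":0,"dy":0,"dz":0,"turn":0},{"jaw":1,"dx":0,"dy":0,"dz":0,"turn":0},{"jaw":1,"dx":0,"dy":0,"dz":-0.3,"turn":0},{"jaw":1,"dx":0,"dy":0,"dz":-0.4,"turn":0},{"jaw":1,"dx":0,"dy":0,"dz":-0.4,"turn":0},{"jaw":1,"dx":0,"dy":0,"dz":-0.3,"turn":0},{"jaw":1,"dx":0,"dy":0,"dz":0,"turn":0},{"jaw":1,"dx":0,"dy":0,"dz":0,"turn":0}]'
python3 - <<'E'
from h import *
o=get_obs();p=o["tool_pos"];M=rowsto(0,0);w=o["grip_width"]/2
def mk(n,u,v,W,H,k):
    im=camera(n);c=cv2.resize(im[v:v+H,u:u+W],(W*k,H*k),interpolation=cv2.INTER_CUBIC)
    for X,col in [(p+M[:,1]*w,(0,0,255)),(p-M[:,1]*w,(0,255,255)),(p,(255,0,255))]:
        q=((proj(n,X)+.5-[u,v])*k).astype(int);cv2.drawMarker(c,tuple(int(a) for a in q),col,0,10,1)
    for d in regions_of(n,"mirror")[:5]: print(n,d["uv"],d["score"],cv2.boundingRect(cv2.findNonZero(d["mask"].astype(np.uint8))))
    return c
cv2.imwrite("pics/a5.png",np.hstack([mk("scene",250,225,80,100,5),mk("top",325,215,80,100,5)]));print(p,w)
E
```

```text
clock: 7.55
tool_pos: [410.2, -363.5, 104.7]
eef_rot: [-0.0, -0.141, 0.99, 0.001]
ft_force: [0.7, 0.5, -0.5]
grip_width: 87.4
gripper_force: 0.0
scene [289.2, 278.0] 0.8 (279, 269, 21, 21)
scene [271.7, 250.1] 0.78 (267, 240, 15, 18)
scene [261.6, 324.8] 0.58 (255, 314, 19, 25)
scene [317.9, 254.7] 0.51 (309, 248, 17, 17)
top [323.2, 253.9] 0.72 (314, 248, 18, 10)
top [396.3, 300.3] 0.55 (389, 291, 15, 18)
[ 410.18988805 -363.5483663   104.68302677] 43.69236897458337
```

View pics/a5.png

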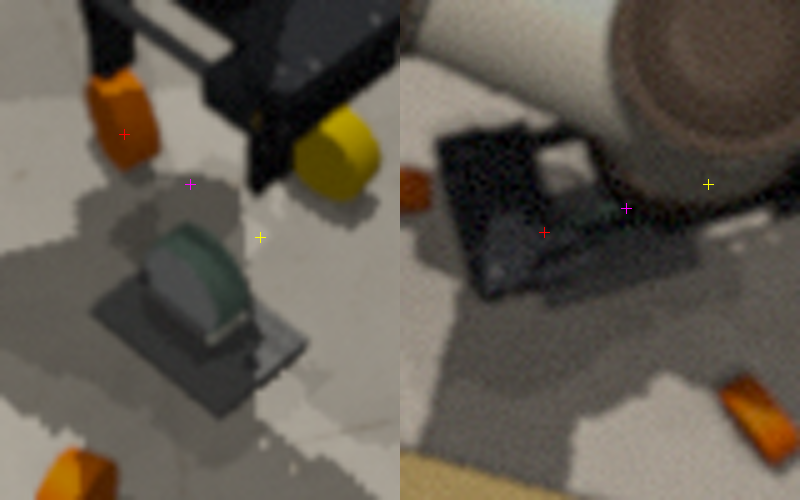

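```bash
python3 - <<'E'
from h import *
o=get_obs();p=o["tool_pos"];M=rowsto(0,0)
for w in(44,48,52):
    r=least_squares(lambda X:np.r_[proj("scene",X+M[:,1]*w)-(272.1,239.5),proj("scene",X-M[:,1]*w)-(301.1,262.5)],p,x_scale=100);print(w,r.x,r.fun.round(1))
for z in(174,214,254):
    print(z,[np.round(proj("top",[*(p+M[:,1]*95+M[:,0]*s*37.5)[:2],z]),1) for s in(1,-1)])
E
python3 -m handwheel '[{"jaw":1,"dx":0,"dy":0,"dz":0.3,"turn":0},{"jaw":1,"dx":0,"dy":0,"dz":0.4,"turn":0},{"jaw":1,"dx":0,"dy":0,"dz":0.4,"turn":0},{"jaw":1,"dx":0,"dy":0,"dz":0.3,"turn":0},{"jaw":1,"dx":0,"dy":0,"dz":0.05,"turn":0},{"jaw":1,"dx":0,"dy":0,"dz":0.05,"turn":0},{"jaw":1,"dx":0,"dy":0,"dz":0.05,"turn":0},{"jaw":1,"dx":0,"dy":0,"dz":0,"turn":0}]'
```

```text
44 [ 391.3698245  -397.40628087  180.69867998] [-0.4  0.5  0.4 -0.5]
48 [ 416.38111764 -345.49602921  119.50201203] [-0.4  0.5  0.4 -0.5]
52 [ 441.39240122 -293.58579735   58.30536765] [-0.4  0.5  0.4 -0.5]
174 [array([339. , 278.2]), array([330. , 247.9])]
214 [array([339.5, 276.4]), array([330.2, 245.1])]
254 [array([340. , 274.5]), array([330.4, 242.1])]
clock: 8.75
tool_pos: [410.9, -364.1, 12.9]
eef_rot: [0.0, -0.141, 0.99, -0.0]
ft_force: [-0.0, 0.0, 0.4]
grip_width: 87.1
gripper_force: 0.0
```

```bash
python3 -m handwheel '[{"jaw":1,"dx":0,"dy":0,"dz":0.05,"turn":0},{"jaw":1,"dx":0,"dy":0,"dz":0.05,"turn":0},{"jaw":1,"dx":0,"dy":0,"dz":0.05,"turn":0},{"jaw":1,"dx":0,"dy":0,"dz":0,"turn":0}]'
python3 - <<'E'
from h import *
E
```

```text
clock: 9.25
tool_pos: [410.5, -363.9, 3.2]
eef_rot: [-0.0, -0.141, 0.99, 0.0]
ft_force: [-0.2, -0.1, 0.8]
grip_width: 86.9
gripper_force: 0.0
```

```bash
python3 -m handwheel '[{"jaw":1,"dx":0,"dy":0,"dz":0.05,"turn":0},{"jaw":1,"dx":0,"dy":0,"dz":0.05,"turn":0},{"jaw":1,"dx":0,"dy":0,"dz":0.05,"turn":0},{"jaw":1,"dx":0,"dy":0,"dz":0.05,"turn":0},{"jaw":1,"dx":0,"dy":0,"dz":0,"turn":0}]'
python3 - <<'E'
from h import *
s=camera("scene")
cv2.imwrite("pics/a6.png",cv2.resize(s[225:325,250:330],(640,600),interpolation=cv2.INTER_CUBIC))
E
```

```text
clock: 9.88
tool_pos: [410.6, -363.9, -8.8]
eef_rot: [-0.0, -0.141, 0.99, 0.0]
ft_force: [-0.7, 0.1, -1.4]
grip_width: 87.1
gripper_force: 0.0
```

View pics/a6.png

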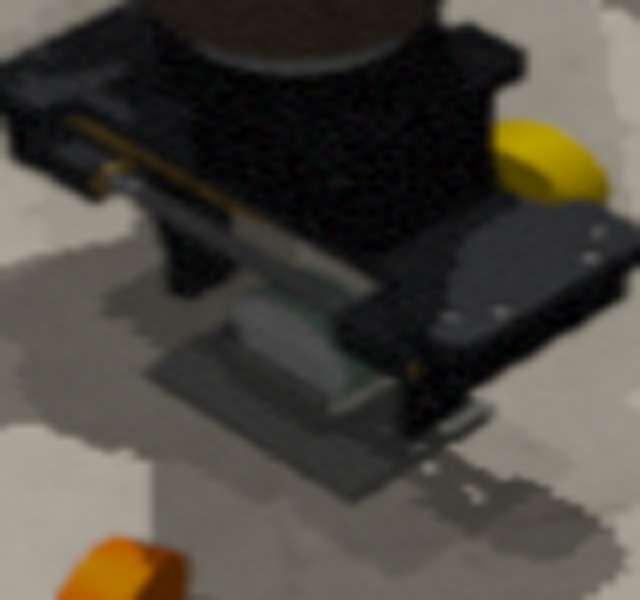

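```bash
python3 -m handwheel '[{"jaw":0.8,"dx":0,"dy":0,"dz":0,"turn":0},{"jaw":0.7,"dx":0,"dy":0,"dz":0,"turn":0},{"jaw":0.6,"dx":0,"dy":0,"dz":0,"turn":0},{"jaw":0.5,"dx":0,"dy":0,"dz":0,"turn":0},{"jaw":0.5,"dx":0,"dy":0,"dz":0,"turn":0},{"jaw":0.5,"dx":0,"dy":0,"dz":0,"turn":0},{"jaw":0.5,"dx":0,"dy":0,"dz":0,"turn":0}]' 8
```

```text
clock: 10.8
tool_pos: [410.8, -363.9, -8.4]
eef_rot: [-0.0, -0.141, 0.99, 0.0]
ft_force: [1.0, 1.1, 1.6]
grip_width: 49.7
gripper_force: 8.0
```

```bash
python3 -m handwheel '[{"jaw":0.45,"dx":0,"dy":0,"dz":0,"turn":0},{"jaw":0.45,"dx":0,"dy":0,"dz":0,"turn":0},{"jaw":0.45,"dx":0,"dy":0,"dz":-0.1,"turn":0},{"jaw":0.45,"dx":0,"dy":0,"dz":-0.1,"turn":0},{"jaw":0.45,"dx":0,"dy":0,"dz":-0.2,"turn":0},{"jaw":0.45,"dx":0,"dy":0,"dz":-0.2,"turn":0},{"jaw":0.45,"dx":0,"dy":0,"dz":0,"turn":0}]' 20
python3 -m handwheel '[{"jaw":0.45,"dx":0,"dy":0,"dz":-0.3,"turn":0},{"jaw":0.45,"dx":0,"dy":0,"dz":-0.4,"turn":0},{"jaw":0.45,"dx":0,"dy":0,"dz":-0.4,"turn":0},{"jaw":0.45,"dx":0,"dy":0,"dz":-0.4,"turn":0},{"jaw":0.45,"dx":-0.2,"dy":0.19,"dz":0,"turn":0},{"jaw":0.45,"dx":-0.4,"dy":0.38,"dz":0,"turn":0},{"jaw":0.45,"dx":-0.4,"dy":0.38,"dz":0,"turn":0},{"jaw":0.45,"dx":-0.4,"dy":0.38,"dz":0,"turn":0},{"jaw":0.45,"dx":-0.4,"dy":0.38,"dz":0,"turn":0},{"jaw":0.45,"dx":-0.4,"dy":0.38,"dz":0,"turn":0},{"jaw":0.45,"dx":-0.4,"dy":0.38,"dz":0,"turn":0},{"jaw":0.45,"dx":-0.37,"dy":0.36,"dz":0,"turn":0},{"jaw":0.45,"dx":-0.2,"dy":0.2,"dz":0,"turn":0},{"jaw":0.45,"dx":0,"dy":0,"dz":0,"turn":0.48},{"jaw":0.45,"dx":0,"dy":0,"dz":0,"turn":0.48},{"jaw":0.45,"dx":0,"dy":0,"dz":0,"turn":0.48},{"jaw":0.45,"dx":0,"dy":0,"dz":0,"turn":0.48},{"jaw":0.45,"dx":0,"dy":0,"dz":0,"turn":0},{"jaw":0.45,"dx":0,"dy":0,"dz":0,"turn":0}]'
python3 - <<'E'
from h import *
o=get_obs();p=o["tool_pos"];print(p,rowsto(0,0).round(3)[:2,:2],o["gripper_force"])
imgs={}
for n in("scene","top"):
    imgs[n]=camera(n)
    for q in("mirror","clamp_knob","clamp_swing","mount"):
        for d in regions_of(n,q)[:5]: print(n,q,np.round(d["uv"],1),round(float(d["score"]),2),cv2.boundingRect(cv2.findNonZero(d["mask"].astype(np.uint8))))
    print(n,"knob mark",[(np.round(d["uv"],1),d["score"]) for d in mark_of(n,"clamp_knob")],"rod",[(np.round(d["uv"],1),d["score"]) for d in mark_of(n,"rod_foot")[:1]])
    s=sil(n,(542,-136,.131),p[2]+48.4);b=np.array(cv2.boundingRect(cv2.findNonZero(s)))/4;print("pred",n,b.round(1))
a=cv2.resize(imgs["scene"][130:230,250:350],(400,400),interpolation=cv2.INTER_CUBIC);b=cv2.resize(imgs["top"][150:250,230:330],(400,400),interpolation=cv2.INTER_CUBIC)
cv2.imwrite("pics/a7.png",np.hstack([a,b]))
E
```

```text
clock: 11.68
tool_pos: [411.8, -364.5, 29.1]
eef_rot: [0.001, -0.142, 0.99, -0.001]
ft_force: [-0.2, -0.0, -1.4]
grip_width: 49.5
gripper_force: 20.0
clock: 14.05
tool_pos: [542.1, -136.2, 117.2]
eef_rot: [-0.0, -0.065, 0.998, 0.0]
ft_force: [-0.2, -0.5, -0.6]
grip_width: 49.8
gripper_force: 20.0
[ 542.11525546 -136.15779083  117.16231909] [[-0.991 -0.13 ]
 [-0.13   0.991]] 19.999872744083405
scene mirror [263.3 325.1] 0.71 (256, 315, 18, 24)
scene mirror [319.7 249.8] 0.65 (306, 245, 20, 21)
scene mirror [346.9 160.3] 0.63 (325, 146, 40, 35)
scene mirror [287.8 168.2] 0.52 (283, 161, 13, 18)
scene mirror [272.7 249.1] 0.5 (268, 240, 14, 18)
scene clamp_knob [332.1 169.5] 0.53 (316, 158, 24, 21)
scene clamp_knob [289.2 171.4] 0.43 (283, 161, 12, 19)
scene clamp_swing [332.9 166.1] 0.68 (313, 157, 28, 22)
scene mount [305.3 203.3] 0.64 (277, 158, 63, 70)
scene mount [341.3 331.4] 0.58 (315, 322, 49, 18)
scene knob mark [(array([333.5, 164.7]), 0.59)] rod [(array([312.6, 203.1]), 0.93)]
pred scene [283.  159.   17.8  21. ]
top mirror [323.6 253.3] 0.72 (313, 248, 19, 11)
top mirror [280.1 201.9] 0.63 (275, 199, 12, 3)
top mirror [348.5 223.6] 0.63 (339, 217, 18, 14)
top mirror [398.5 299. ] 0.56 (389, 291, 15, 18)
top mount [285.6 216.8] 0.73 (272, 204, 26, 24)
top knob mark [] rod [(array([282.2, 211.6]), 0.18)]
pred top [269.2 193.   21.   13.8]
```

View pics/a7.png

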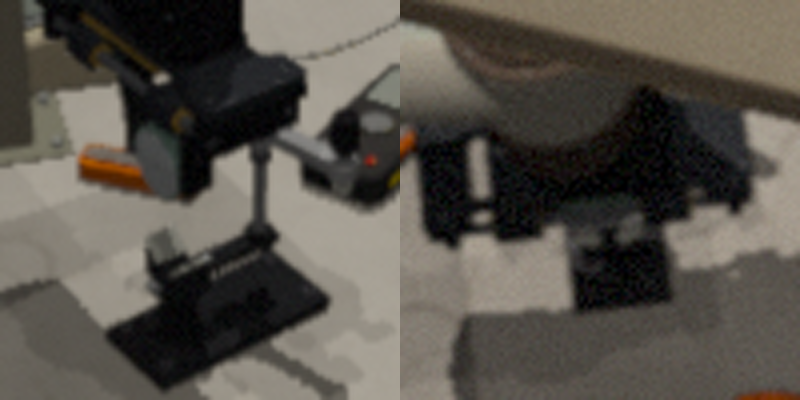

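The scene view shows the mirror held over the V at (289,170), silvery face to mount -x, with the rod behind and the arm clear. I'll descend with a light grip and feel for the V.

```bash
python3 -m handwheel '[{"jaw":0.45,"dx":0,"dy":0,"dz":0.1,"turn":0},{"jaw":0.45,"dx":0,"dy":0,"dz":0.2,"turn":0},{"jaw":0.45,"dx":0,"dy":0,"dz":0.2,"turn":0},{"jaw":0.45,"dx":0,"dy":0,"dz":0.2,"turn":0},{"jaw":0.45,"dx":0,"dy":0,"dz":0.08,"turn":0},{"jaw":0.45,"dx":0,"dy":0,"dz":0,"turn":0},{"jaw":0.45,"dx":0,"dy":0,"dz":0,"turn":0}]' 8
python3 -m handwheel '[{"jaw":0.45,"dx":0,"dy":0,"dz":0.025,"turn":0},{"jaw":0.45,"dx":0,"dy":0,"dz":0.025,"turn":0},{"jaw":0.45,"dx":0,"dy":0,"dz":0.025,"turn":0},{"jaw":0.45,"dx":0,"dy":0,"dz":0,"turn":0}]'
python3 - <<'E'
from h import *
for n in("scene","top"):
    im=camera(n)
    for d in regions_of(n,"mirror")[:6]: print(n,np.round(d["uv"],1),round(float(d["score"]),2),cv2.boundingRect(cv2.findNonZero(d["mask"].astype(np.uint8))))
    s=sil(n,(542,-136,.131),get_obs()["tool_pos"][2]+48.4);print("pred",np.array(cv2.boundingRect(cv2.findNonZero(s)))/4)
E
```

```text
clock: 15.62
tool_pos: [542.9, -136.2, 71.2]
eef_rot: [0.0, -0.065, 0.998, -0.0]
ft_force: [0.2, 0.9, -1.4]
grip_width: 50.0
gripper_force: 8.0
clock: 16.12
tool_pos: [542.3, -136.2, 66.1]
eef_rot: [-0.0, -0.065, 0.998, 0.0]
ft_force: [0.0, -0.2, -0.3]
grip_width: 49.7
gripper_force: 8.0
scene [263.2 323.4] 0.83 (256, 315, 17, 24)
scene [270.9 248. ] 0.77 (267, 239, 15, 19)
scene [343.  326.8] 0.57 (314, 321, 51, 20)
scene [316.4 253.8] 0.53 (307, 246, 18, 18)
scene [290.1 184.7] 0.51 (284, 179, 11, 15)
pred [283.75 174.75  17.25  20.5 ]
top [348.6 224.8] 0.66 (340, 217, 18, 14)
top [395.  300.2] 0.5 (389, 291, 15, 17)
top [323.6 251.4] 0.47 (314, 248, 18, 10)
pred [271.25 198.5   20.5   13.  ]
```

```bash
python3 -m handwheel '[{"jaw":0.45,"dx":0,"dy":0,"dz":0.02,"turn":0},{"jaw":0.45,"dx":0,"dy":0,"dz":0.02,"turn":0},{"jaw":0.45,"dx":0,"dy":0,"dz":0.02,"turn":0},{"jaw":0.45,"dx":0,"dy":0,"dz":0,"turn":0}]'
```

```text
clock: 16.82
tool_pos: [542.3, -136.2, 62.5]
eef_rot: [-0.0, -0.065, 0.998, 0.0]
ft_force: [-0.9, -0.1, -1.0]
grip_width: 49.7
gripper_force: 8.0
```

```bash
python3 -m handwheel '[{"jaw":0.45,"dx":0,"dy":0,"dz":0.02,"turn":0},{"jaw":0.45,"dx":0,"dy":0,"dz":0.02,"turn":0},{"jaw":0.45,"dx":0,"dy":0,"dz":0,"turn":0}]'
```

```text
clock: 17.2
tool_pos: [542.3, -136.2, 60.1]
eef_rot: [-0.0, -0.065, 0.998, 0.0]
ft_force: [-0.1, -0.6, -0.1]
grip_width: 49.8
gripper_force: 8.0
```

```bash
python3 -m handwheel '[{"jaw":0.45,"dx":0,"dy":0,"dz":0.02,"turn":0},{"jaw":0.45,"dx":0,"dy":0,"dz":0.02,"turn":0},{"jaw":0.45,"dx":0,"dy":0,"dz":0,"turn":0}]'
```

```text
clock: 17.58
tool_pos: [542.5, -136.2, 57.9]
eef_rot: [0.0, -0.065, 0.998, -0.0]
ft_force: [0.4, 0.3, -0.8]
grip_width: 49.4
gripper_force: 8.0
```

```bash
python3 -m handwheel '[{"jaw":0.45,"dx":0,"dy":0,"dz":0.02,"turn":0},{"jaw":0.45,"dx":0,"dy":0,"dz":0.02,"turn":0},{"jaw":0.45,"dx":0,"dy":0,"dz":0,"turn":0}]'
```

```text
clock: 17.95
tool_pos: [542.9, -135.7, 56.5]
eef_rot: [0.001, -0.065, 0.998, 0.0]
ft_force: [-2.0, 3.8, 5.2]
grip_width: 49.8
gripper_force: 8.0
```

```bash
python3 -m handwheel '[{"jaw":0.45,"dx":0,"dy":0,"dz":0.02,"turn":0},{"jaw":0.45,"dx":0,"dy":0,"dz":0,"turn":0}]'
```

```text
clock: 18.2
tool_pos: [542.8, -135.2, 55.2]
eef_rot: [0.001, -0.065, 0.998, 0.0]
ft_force: [-2.2, 5.6, 5.2]
grip_width: 49.5
gripper_force: 8.0
```

```bash
python3 -m handwheel '[{"jaw":0.45,"dx":0,"dy":0,"dz":0.02,"turn":0},{"jaw":0.45,"dx":0,"dy":0,"dz":0,"turn":0}]'
```

```text
clock: 18.45
tool_pos: [542.8, -134.9, 54.4]
eef_rot: [0.001, -0.065, 0.998, 0.001]
ft_force: [-2.4, 7.1, 8.0]
grip_width: 49.9
gripper_force: 8.0
```

One pad has been met (force to +y), so V's middle lies further to +y. I'll back off and shift.

```bash
python3 -m handwheel '[{"jaw":0.45,"dx":0,"dy":0,"dz":-0.05,"turn":0},{"jaw":0.45,"dx":0,"dy":0.06,"dz":0,"turn":0},{"jaw":0.45,"dx":0,"dy":0,"dz":0,"turn":0}]'
```

```text
clock: 18.82
tool_pos: [542.3, -133.1, 56.3]
eef_rot: [0.0, -0.065, 0.998, -0.0]
ft_force: [0.8, -1.9, 1.0]
grip_width: 50.1
gripper_force: 8.0
```

```bash
python3 -m handwheel '[{"jaw":0.45,"dx":0,"dy":0,"dz":0.02,"turn":0},{"jaw":0.45,"dx":0,"dy":0,"dz":0,"turn":0}]'
```

```text
clock: 19.08
tool_pos: [542.6, -133.3, 55.9]
eef_rot: [0.001, -0.065, 0.998, -0.001]
ft_force: [-0.8, -2.6, 6.1]
grip_width: 50.0
gripper_force: 8.0
```

```bash
python3 -m handwheel '[{"jaw":0.45,"dx":0,"dy":-0.015,"dz":0,"turn":0},{"jaw":0.45,"dx":0,"dy":0,"dz":0,"turn":0}]'
python3 - <<'E'
from h import *
for n in("scene",):
    im=camera(n)
    for i in range(3):
      for d in regions_of(n,"mirror")[:6]:
        if np.hypot(*(np.array(d["uv"])-(290,187)))<12: print(n,np.round(d["uv"],1),round(float(d["score"]),2),cv2.boundingRect(cv2.findNonZero(d["mask"].astype(np.uint8))))
    s=sil(n,(542.5,-133.7,.131),104.5);print("pred",np.array(cv2.boundingRect(cv2.findNonZero(s)))/4)
o=get_obs();print(o["ft_force"],o["torque"])
E
```

```text
clock: 19.32
tool_pos: [542.7, -133.8, 55.3]
eef_rot: [0.001, -0.065, 0.998, -0.0]
ft_force: [0.1, -0.8, 4.8]
grip_width: 49.9
gripper_force: 8.0
pred [283.5  177.25  17.25  20.5 ]
[-0.09641513 -1.81311315  5.41160288] [-0.60416934 -0.02854553  0.01239461]
```

```bash
python3 -m handwheel '[{"jaw":0.45,"dx":0,"dy":0,"dz":-0.012,"turn":0},{"jaw":0.45,"dx":0,"dy":0,"dz":0,"turn":0}]' 3
python3 -m handwheel '[{"jaw":0.58,"dx":0,"dy":0,"dz":0,"turn":0},{"jaw":0.6,"dx":0,"dy":0,"dz":0,"turn":0},{"jaw":0.64,"dx":0,"dy":0,"dz":0,"turn":0},{"jaw":0.7,"dx":0,"dy":0,"dz":0,"turn":0},{"jaw":0.74,"dx":0,"dy":0,"dz":0,"turn":0},{"jaw":0.74,"dx":0,"dy":0,"dz":0,"turn":0},{"jaw":0.74,"dx":0,"dy":0,"dz":0,"turn":0}]'
```

```text
clock: 19.77
tool_pos: [542.4, -133.7, 55.4]
eef_rot: [0.0, -0.065, 0.998, -0.0]
ft_force: [1.2, -4.6, 1.8]
grip_width: 49.8
gripper_force: 3.0
clock: 20.65
tool_pos: [542.1, -133.5, 55.6]
eef_rot: [-0.0, -0.065, 0.998, 0.0]
ft_force: [0.0, 0.7, -1.2]
grip_width: 64.2
gripper_force: 0.0
```

```bash
python3 -m handwheel '[{"jaw":0.74,"dx":0,"dy":0,"dz":-0.1,"turn":0},{"jaw":0.74,"dx":0,"dy":0,"dz":-0.3,"turn":0},{"jaw":0.74,"dx":0,"dy":0,"dz":-0.5,"turn":0},{"jaw":0.74,"dx":0,"dy":0,"dz":-0.6,"turn":0},{"jaw":0.74,"dx":0,"dy":0,"dz":-0.5,"turn":0},{"jaw":0.74,"dx":0.5,"dy":0,"dz":0,"turn":0},{"jaw":0.74,"dx":0.7,"dy":0,"dz":0,"turn":0},{"jaw":0.74,"dx":0.5,"dy":0,"dz":0,"turn":0},{"jaw":0.74,"dx":0,"dy":0,"dz":0,"turn":0},{"jaw":0.74,"dx":0,"dy":0,"dz":0,"turn":0}]'
python3 - <<'E'
from h import *
print(get_obs()["tool_pos"])
for n in("scene","top"):
    im=camera(n);cv2.imwrite(f"pics/raw_{n}.png",im)
    for q in("mirror","clamp_knob","clamp_swing","mount"):
        for d in regions_of(n,q)[:6]:
            print(n,q,np.round(d["uv"],1),round(float(d["score"]),2),cv2.boundingRect(cv2.findNonZero(d["mask"].astype(np.uint8))))
    for q in("clamp_knob","rod_foot","mirror","mirror_face"): print(n,q,[(np.round(d["uv"],1),round(float(d["score"]),2)) for d in mark_of(n,q)[:4]])
    s=sil(n,(543,-133.6,.131),105);print("pred",n,np.array(cv2.boundingRect(cv2.findNonZero(s)))/4)
E
```

```text
clock: 21.9
tool_pos: [441.8, -146.8, 176.2]
eef_rot: [0.001, -0.065, 0.998, -0.0]
ft_force: [0.7, 0.1, -0.2]
grip_width: 64.1
gripper_force: 0.0
[ 441.76795481 -146.83783835  176.23990995]
scene mirror [263.7 325.9] 0.84 (255, 314, 19, 25)
scene mirror [269.2 250.2] 0.7 (267, 239, 14, 20)
scene mirror [317.5 254.8] 0.54 (307, 246, 19, 19)
scene clamp_knob [327.5 165.3] 0.51 (310, 157, 30, 22)
scene clamp_swing [326.1 162.9] 0.9 (311, 157, 29, 21)
scene mount [312.  203.7] 0.69 (276, 151, 64, 78)
scene mount [349.7 164.1] 0.67 (325, 146, 41, 36)
scene mount [290.2 187.2] 0.62 (284, 178, 17, 20)
scene clamp_knob [(array([333.8, 165.7]), 0.71), (array([374.2, 265. ]), 0.36)]
scene rod_foot [(array([314.7, 204.7]), 0.91), (array([295.8, 215.9]), 0.31)]
scene mirror [(array([263.2, 324.3]), 0.86), (array([292.4, 186.3]), 0.82), (array([315.7, 254.9]), 0.74), (array([273.3, 251.2]), 0.65)]
scene mirror_face [(array([257.7, 323.9]), 0.87), (array([290.2, 187.8]), 0.79), (array([277. , 244.7]), 0.74), (array([312.4, 257.1]), 0.64)]
pred scene [283.75 177.    17.25  20.5 ]
top mirror [324.9 249.9] 0.63 (314, 248, 18, 10)
top mirror [396.1 300.6] 0.59 (389, 290, 16, 18)
top mirror [346.6 221.4] 0.56 (340, 217, 17, 13)
top mirror [286.6 183.4] 0.26 (273, 167, 23, 34)
top clamp_knob [277.1 171.9] 0.61 (278, 169, 8, 6)
top mount [285.9 181.1] 0.79 (272, 167, 23, 33)
top clamp_knob []
top rod_foot [(array([284.5, 186.4]), 0.53)]
top mirror [(array([348.6, 222.8]), 0.73), (array([321. , 249.5]), 0.65), (array([397.5, 298.2]), 0.56)]
top mirror_face [(array([396.6, 299.8]), 0.69), (array([320.7, 247.8]), 0.63), (array([348.4, 228.7]), 0.56)]
pred top [270.75 199.    20.25  13.  ]
```

Run:
```python
import cv2
s=cv2.imread("pics/raw_scene.png");cv2.imwrite("pics/last.png",cv2.resize(s[147:207,270:350],(800,600),interpolation=cv2.INTER_CUBIC))
```

```text
(no output)
```

View pics/last.png

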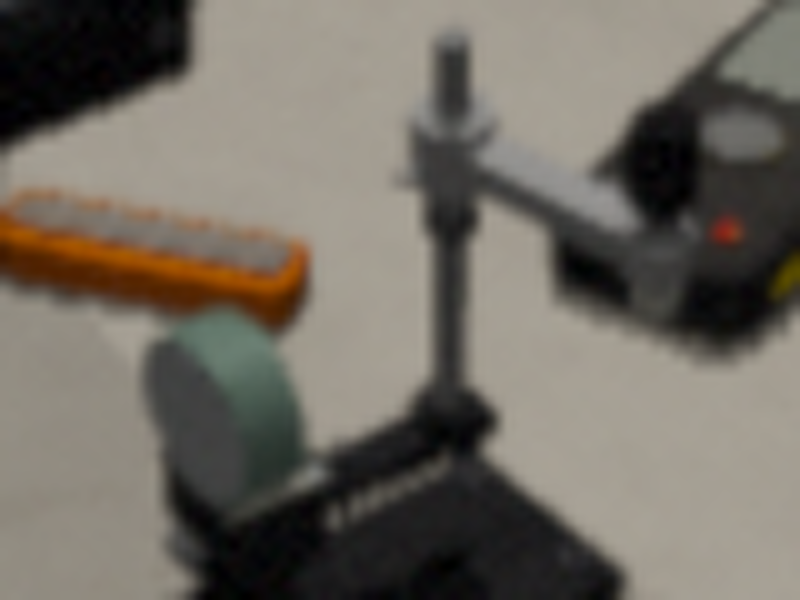

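Run:
```python
from h import *
for yaw in(.11,.131,.15):
    d=np.array([np.cos(yaw),np.sin(yaw)]);V=np.array([542.3,-133.6])
    r=least_squares(lambda q:proj("scene",[*(V+q[0]*d),q[1]])-(314.7,150.3),[70,195],x_scale=10);s,zt=r.x
    f=least_squares(lambda q:proj("scene",[*(V+q[0]*d),12])-(314.7,204.7),[70]).x
    p=(*(V+(s-70)*d),yaw)
    def kn(a,z): return rp(p,(70-70*np.cos(a),-70*np.sin(a),z))
    k=least_squares(lambda q:proj("scene",kn(*q))-(335.8,162.5),[1.4,170],x_scale=[1,100]).x
    print(yaw,"s",s,f,"rodtop",zt,"Vmid",p[:2],"knob",k,np.round(kn(*k),1),"tip end proj",proj("scene",kn(k[0],k[1]-46)),"top rod collar",np.round(proj("top",[*(V+s*d),k[1]-22]),1))
```

```text
0.11 s 75.14642857119681 [74.83229185] rodtop 193.2640712018899 Vmid (np.float64(547.4153240610395), np.float64(-133.03503381607413)) knob [  1.81826196 186.43792728] [ 641.5 -190.9  186.4] tip end proj [335.04031628 176.78189645] top rod collar [276.  171.1]
0.131 s 76.37222622185736 [75.25848962] rodtop 191.91107301563105 Vmid (np.float64(548.6176274825506), np.float64(-132.76762387453314)) knob [  1.80014155 184.89487645] [ 642.7 -189.1  184.9] tip end proj [335.04202947 176.74976018] top rod collar [275.4 170.9]
0.15 s 77.5461802049029 [75.63763374] rodtop 190.64782281346135 Vmid (np.float64(549.7614447355014), np.float64(-132.47231292287006)) knob [  1.78384074 183.45353304] [ 643.8 -187.4  183.5] tip end proj [335.04362278 176.71987245] top rod collar [274.8 170.7]
```

Run:
```python
from h import *
t=cv2.imread("pics/top0.png").astype(int)
g=t.sum(2)[198:216,268:298]/3
m=g>110
n,l,st,ce=cv2.connectedComponentsWithStats(m.astype(np.uint8))
for i in range(1,n):
    if st[i,4]>10: print(st[i],ce[i]+[268,198])
for r in g.astype(int): print(*r)
for z in(300,500,700): 
    for c in(100,320,600): print(z,c,atz("scene",(c,0),z).round())
```

```text
[ 0  0  4 18 54] [269.07407407 207.53703704]
[17  3  5  9 40] [286.95 205.1 ]
[ 6  5  5  8 32] [275.875 206.875]
152 125 90 54 47 53 53 46 54 44 45 46 54 49 42 39 21 1 18 0 11 25 17 20 13 22 35 61 78 80
145 131 93 58 44 56 47 47 48 51 53 49 47 49 45 40 31 17 14 31 48 46 37 39 26 22 28 57 80 84
144 133 94 66 50 50 54 53 45 42 50 46 53 53 45 42 33 44 56 77 91 84 56 43 41 41 30 56 74 84
144 134 104 66 57 60 59 57 54 58 50 46 53 46 45 49 63 82 103 123 124 107 74 45 42 39 37 52 77 97
146 142 117 80 68 86 90 85 87 77 71 55 50 51 50 61 97 114 134 140 134 120 77 53 41 45 51 54 89 110
151 143 124 84 80 103 111 108 104 104 94 77 53 43 51 74 106 134 140 140 137 120 82 53 39 45 40 59 81 113
144 144 118 82 84 103 109 118 114 114 108 88 61 46 47 74 100 130 141 141 137 122 78 48 47 40 44 60 85 111
150 144 126 86 79 103 118 119 115 119 118 94 59 50 49 69 98 134 137 140 135 123 90 54 44 47 50 60 102 127
147 146 126 82 76 104 119 120 117 121 112 91 64 46 50 61 100 129 135 138 134 126 98 66 43 46 53 66 103 134
148 144 129 86 77 108 121 120 117 116 117 95 66 42 41 60 93 130 143 142 133 120 94 64 42 44 4
[... 255 characters left out ...]
07 111 101 90 65 39 46 55 67 89 93 78 62 43 19 27 15 35 31 43 81 124
152 148 131 109 86 90 93 85 73 72 72 60 43 35 46 38 42 47 45 40 14 13 5 17 14 16 14 30 67 108
150 148 138 116 79 72 62 42 27 32 27 21 21 26 29 25 15 21 11 4 0 6 9 11 2 3 19 25 55 89
145 145 138 119 80 54 48 34 18 10 12 14 16 5 15 7 1 7 12 1 4 11 19 7 20 9 6 23 47 74
146 149 138 116 77 51 46 36 13 12 21 6 18 8 0 3 5 0 12 0 16 10 13 7 19 14 3 17 38 63
150 147 144 123 81 49 45 28 26 16 22 36 22 16 3 1 2 14 3 8 4 9 19 4 15 12 23 15 37 60
300 100 [ 307. 1258.]
300 320 [1134.  723.]
300 600 [2574.  265.]
500 100 [238. 454.]
500 320 [767. 112.]
500 600 [1687. -181.]
700 100 [ 169. -350.]
700 320 [ 399. -499.]
700 600 [ 799. -626.]
```

```bash
python3 - <<'E'
from h import *
for z in(80,84):print(z,atz("top",(275.9,206.4),z),atz("top",(286.8,205.1),z),atz("top",(281.3,205.7),z))
E
python3 -m handwheel '[{"jaw":0.5,"dx":0,"dy":0,"dz":-0.25,"turn":0},{"jaw":0.5,"dx":0,"dy":0,"dz":-0.25,"turn":0},{"jaw":0.5,"dx":-0.4,"dy":-0.14,"dz":0,"turn":0},{"jaw":0.5,"dx":-0.6,"dy":-0.21,"dz":0,"turn":0},{"jaw":0.5,"dx":-0.6,"dy":-0.21,"dz":0,"turn":0},{"jaw":0.5,"dx":-0.6,"dy":-0.21,"dz":0,"turn":0},{"jaw":0.5,"dx":-0.6,"dy":-0.21,"dz":0,"turn":0},{"jaw":0.5,"dx":-0.4,"dy":-0.14,"dz":0,"turn":0},{"jaw":0.5,"dx":0,"dy":0,"dz":0,"turn":0},{"jaw":0.5,"dx":0,"dy":0,"dz":0,"turn":0}]'
python3 - <<'E'
from h import *
from scipy.optimize import minimize
o=get_obs();print(o["tool_pos"],o["q"].round(2))
for n in("scene","top"):
    im=camera(n);cv2.imwrite(f"pics/raw2_{n}.png",im)
    for q in("mirror","mount"):
        for d in regions_of(n,q)[:6]:
            u=np.array(d["uv"])
            if np.hypot(*(u-(285,195)))<25:print(n,q,np.round(u,1),round(float(d["score"]),2),cv2.boundingRect(cv2.findNonZero(d["mask"].astype(np.uint8))))
im=cv2.imread("pics/raw2_top.png").astype(int)
print("green excess / grey top")
for r in range(194,216): print(r,*(f"{im[r,c,1]-im[r,c,2]:d}/{im[r,c,1]}" for c in range(268,296)))
E
```

```text
80 [ 546.24741952 -118.8334679 ] [ 549.89415238 -147.84684252] [ 548.20798404 -133.20118578]
84 [ 545.22726149 -119.26144274] [ 548.86206204 -148.17988397] [ 547.18141093 -133.58214864]
clock: 24.05
tool_pos: [639.4, -188.4, 205.3]
eef_rot: [-0.001, -0.065, 0.998, 0.0]
ft_force: [0.6, -0.3, -0.2]
grip_width: 43.5
gripper_force: 0.0
[ 639.38877814 -188.40459784  205.27291485] [-0.04  0.44  0.16 -0.   -1.29 -1.4 ]
scene mirror [290.3 186.2] 0.75 (284, 179, 16, 18)
top mirror [282.3 207.9] 0.6 (272, 201, 19, 11)
top mount [282.6 196.5] 0.89 (269, 167, 29, 61)
green excess / grey top
194 -8/136 -8/116 -7/72 1/39 -8/21 6/17 -3/5 4/4 -1/21 -1/6 3/21 0/0 -4/20 -1/24 -8/10 -5/9 -4/11 2/17 1/15 13/19 -2/11 6/15 -1/6 9/14 1/22 -4/28 -5/70 -7/97
195 -6/142 -7/118 -9/72 -2/32 4/14 -5/9 4/15 1/3 1/7 -4/13 1/4 -6/21 0/23 2/13 1/15 -4/4 4/14 -5/7 -5/0 7/8 6/6 2/13 -9/7 -11/9 10/19 -6/15 -2/48 -4/68
196 -7/136 -9/123 0/76 2/33 -1/1 9/15 1/19 4/4 -4/4 -3/5 10/11 6/21 -12/13 2/29 7/23 -1/19 -2/0 -1/15 1/8 0/0 8/8 5/15 -9/1 -4/1 0/0 -2/6 -1/39 -4/59
197 -6/140 -7/118 -5/80 -6/36 -7/0 7/7 -3/0 -9/4 -3/9
[... 2284 characters left out ...]
46 1/48 -4/39 3/44 3/35 -2/30 -5/32 -3/20 5/16 -2/0 -1/22 -4/0 -1/16 -3/33
212 -6/141 -9/122 -7/97 -3/62 -2/41 -1/47 1/42 -1/38 -2/37 0/35 0/32 3/35 -3/37 4/35 0/28 6/27 0/36 1/8 1/20 13/13 0/0 3/10 5/5 -8/12 -8/16 8/17 -2/17 0/26
213 -7/149 -11/137 -8/118 -5/85 -2/49 3/31 -3/41 -2/30 6/32 -11/4 5/17 5/12 -6/14 4/12 -17/0 6/20 -3/0 0/7 0/0 0/0 4/22 -1/16 7/14 -3/15 13/22 6/12 -2/16 -1/20
214 -13/148 -8/150 -8/125 -6/87 -4/45 -5/19 7/30 -8/11 -2/14 -7/15 -2/11 0/0 2/6 0/0 4/9 1/7 -10/11 -1/2 -4/15 0/7 6/22 5/5 2/6 -4/0 -5/9 -6/12 -3/5 -1/23
215 -7/155 -11/143 -10/128 -6/89 -4/34 1/19 -1/6 -3/14 7/24 7/24 0/0 1/13 -3/9 -1/0 4/6 0/0 8/8 13/18 0/0 -4/14 -3/4 -2/24 -5/6 0/19 6/22 -1/13 -1/15 0/19
```

Run:
```python
from h import *
a=atz("top",(281,199.6),129.5);b=atz("top",(281,207.4),129.5);print(a,b,(a+b)/2)
# model: front/back rim rows at col 281 for mirror centre x candidates
for x in(540,543,546,548):
    print(x,[np.round(proj("top",rp((x,-133.6,.131),(l,0,129.5))),1) for l in(10,-10)],np.array(cv2.boundingRect(cv2.findNonZero(sil("top",(x,-133.6,.131),104.5))))/4,np.array(cv2.boundingRect(cv2.findNonZero(sil("scene",(x,-133.6,.131),104.5))))/4)
```

```text
[ 551.67041435 -136.71471106] [ 531.01686769 -137.26641063] [ 541.34364102 -136.99056084]
540 [array([279.3, 200.3]), array([280.1, 207.8])] [270.75 200.25  20.25  13.  ] [282.75 177.5   17.25  20.5 ]
543 [array([279.3, 199.1]), array([280.1, 206.6])] [271. 199.  20.  13.] [283.75 177.25  17.25  20.25]
546 [array([279.3, 198. ]), array([280.1, 205.5])] [271. 198.  20.  13.] [284.75 176.75  17.25  20.5 ]
548 [array([279.3, 197.3]), array([280.2, 204.7])] [271.   197.25  20.    13.  ] [285.25 176.5   17.25  20.5 ]
```

Two independent measurements put V's middle at x≈547.7 (rod axis in scene, pads in top). The mirror sits at x≈541.5, about 6 mm short, so I'll regrasp it and move it.

```bash
python3 -m handwheel '[{"jaw":0.8,"dx":0.3,"dy":0.2,"dz":0,"turn":0},{"jaw":0.8,"dx":0.45,"dy":0.36,"dz":0,"turn":0},{"jaw":0.8,"dx":0.44,"dy":0.36,"dz":0,"turn":0},{"jaw":0.8,"dx":0.3,"dy":0.19,"dz":0,"turn":0},{"jaw":0.8,"dx":0,"dy":0,"dz":0,"turn":0},{"jaw":0.8,"dx":0,"dy":0,"dz":0.3,"turn":0},{"jaw":0.8,"dx":0,"dy":0,"dz":0,"turn":0}]'
```

```text
clock: 25.22
tool_pos: [542.4, -134.2, 186.4]
eef_rot: [-0.001, -0.065, 0.998, 0.0]
ft_force: [0.1, 0.4, -0.4]
grip_width: 69.7
gripper_force: 0.0
```

```bash
python3 -m handwheel '[{"jaw":0.8,"dx":0,"dy":0.01,"dz":0.2,"turn":0},{"jaw":0.8,"dx":0,"dy":0,"dz":0.4,"turn":0},{"jaw":0.8,"dx":0,"dy":0,"dz":0.4,"turn":0},{"jaw":0.8,"dx":0,"dy":0,"dz":0.4,"turn":0},{"jaw":0.8,"dx":0,"dy":0,"dz":0.4,"turn":0},{"jaw":0.8,"dx":0,"dy":0,"dz":0.25,"turn":0},{"jaw":0.8,"dx":0,"dy":0,"dz":0.12,"turn":0},{"jaw":0.7,"dx":0,"dy":0,"dz":0,"turn":0},{"jaw":0.65,"dx":0,"dy":0,"dz":0,"turn":0},{"jaw":0.6,"dx":0,"dy":0,"dz":0,"turn":0},{"jaw":0.56,"dx":0,"dy":0,"dz":0,"turn":0},{"jaw":0.5,"dx":0,"dy":0,"dz":0,"turn":0},{"jaw":0.5,"dx":0,"dy":0,"dz":0,"turn":0},{"jaw":0.5,"dx":0,"dy":0,"dz":0,"turn":0}]' 4
```

```text
clock: 26.98
tool_pos: [543.5, -134.5, 58.3]
eef_rot: [0.001, -0.065, 0.998, -0.001]
ft_force: [-0.3, -5.2, 3.1]
grip_width: 49.6
gripper_force: 4.0
```

```bash
python3 -m handwheel '[{"jaw":0.45,"dx":0,"dy":0,"dz":0,"turn":0},{"jaw":0.45,"dx":0,"dy":0,"dz":-0.05,"turn":0},{"jaw":0.45,"dx":0,"dy":0,"dz":-0.05,"turn":0},{"jaw":0.45,"dx":-0.1,"dy":0,"dz":0,"turn":0},{"jaw":0.45,"dx":0,"dy":0,"dz":0,"turn":0},{"jaw":0.45,"dx":0,"dy":0,"dz":0,"turn":0}]' 10
python3 - <<'E'
from h import *
o=get_obs();print(o["tool_pos"],o["ft_force"]);im=camera("scene")
for i in range(3):
  for q in("mirror","mount"):
    for d in regions_of("scene",q)[:6]:
        if np.hypot(*(np.array(d["uv"])-(291,185)))<9:print(q,np.round(d["uv"],1),cv2.boundingRect(cv2.findNonZero(d["mask"].astype(np.uint8))))
for x in(542,545,548):print(x,np.array(cv2.boundingRect(cv2.findNonZero(sil("scene",(x,-133.6,.131),110))))/4)
E
```

```text
clock: 27.72
tool_pos: [548.5, -132.5, 63.1]
eef_rot: [-0.0, -0.065, 0.998, 0.0]
ft_force: [-0.3, -0.3, -0.1]
grip_width: 49.8
gripper_force: 10.0
[ 548.49939335 -132.49134134   63.05558361] [-0.25580815 -0.33680581 -0.13401384]
mirror [290.1 185.6] (285, 178, 13, 19)
mirror [290.1 185.6] (285, 178, 13, 19)
mirror [290.1 185.6] (285, 178, 13, 19)
542 [283.25 175.75  17.25  20.25]
545 [284.25 175.25  17.25  20.5 ]
548 [285.25 175.    17.25  20.5 ]
```

```bash
python3 -m handwheel '[{"jaw":0.45,"dx":0,"dy":-0.005,"dz":0.03,"turn":0},{"jaw":0.45,"dx":0,"dy":0,"dz":0.03,"turn":0},{"jaw":0.45,"dx":0,"dy":0,"dz":0.015,"turn":0},{"jaw":0.45,"dx":0,"dy":0,"dz":0,"turn":0}]' 5
```

```text
clock: 28.58
tool_pos: [548.8, -133.2, 59.0]
eef_rot: [0.0, -0.065, 0.998, -0.0]
ft_force: [-1.2, -1.3, 1.4]
grip_width: 50.0
gripper_force: 5.0
```

```bash
python3 -m handwheel '[{"jaw":0.45,"dx":0,"dy":0,"dz":0.02,"turn":0},{"jaw":0.45,"dx":0,"dy":0,"dz":0,"turn":0}]'
```

```text
clock: 28.82
tool_pos: [549.1, -133.4, 58.3]
eef_rot: [0.001, -0.065, 0.998, -0.0]
ft_force: [-0.1, -3.0, 4.3]
grip_width: 49.9
gripper_force: 5.0
```

```bash
python3 -m handwheel '[{"jaw":0.45,"dx":0,"dy":-0.015,"dz":0.01,"turn":0},{"jaw":0.45,"dx":0,"dy":0,"dz":0,"turn":0}]'
```

```text
clock: 29.08
tool_pos: [549.3, -133.9, 57.6]
eef_rot: [0.001, -0.065, 0.998, -0.0]
ft_force: [-1.0, -1.6, 4.9]
grip_width: 50.5
gripper_force: 5.0
```

Both pads bear, so I'll relieve the preload slightly, release and retreat over the knob.

```bash
python3 -m handwheel '[{"jaw":0.45,"dx":0,"dy":-0.01,"dz":-0.01,"turn":0},{"jaw":0.58,"dx":0,"dy":0,"dz":0,"turn":0},{"jaw":0.6,"dx":0,"dy":0,"dz":0,"turn":0},{"jaw":0.64,"dx":0,"dy":0,"dz":0,"turn":0},{"jaw":0.7,"dx":0,"dy":0,"dz":0,"turn":0},{"jaw":0.76,"dx":0,"dy":0,"dz":0,"turn":0},{"jaw":0.76,"dx":0,"dy":0,"dz":0,"turn":0}]' 3
python3 -m handwheel '[{"jaw":0.76,"dx":0,"dy":0,"dz":-0.1,"turn":0},{"jaw":0.76,"dx":0,"dy":0,"dz":-0.4,"turn":0},{"jaw":0.76,"dx":0,"dy":0,"dz":-0.5,"turn":0},{"jaw":0.76,"dx":0,"dy":0,"dz":-0.6,"turn":0},{"jaw":0.76,"dx":0,"dy":0,"dz":-0.5,"turn":0},{"jaw":0.76,"dx":0,"dy":0,"dz":-0.4,"turn":0},{"jaw":0.6,"dx":-0.4,"dy":-0.31,"dz":0,"turn":0},{"jaw":0.5,"dx":-0.5,"dy":-0.39,"dz":0,"turn":0},{"jaw":0.5,"dx":-0.5,"dy":-0.39,"dz":0,"turn":0},{"jaw":0.5,"dx":0,"dy":0,"dz":0,"turn":0},{"jaw":0.5,"dx":0,"dy":0,"dz":0,"turn":0}]'
python3 - <<'E'
from h import *
o=get_obs();print(o["tool_pos"])
S=camera("scene");im=camera("top").astype(int)
for n in("scene","top"):
    for d in regions_of(n,"mirror")+regions_of(n,"mount"):
        u=np.array(d["uv"])
        if np.hypot(*(u-(285,195)))<18:print(n,np.round(u,1),round(float(d["score"]),2),cv2.boundingRect(cv2.findNonZero(d["mask"].astype(np.uint8))))
for r in range(194,212): print(r,(im[r,276:286,1]-im[r,276:286,2]).mean().round(1),im[r,276:286,1].mean().round(1))
for x in(542,545,548):print(x,np.array(cv2.boundingRect(cv2.findNonZero(sil("scene",(x,-133.6,.131),104.5))))/4)
print("knob",[(np.round(d["uv"],1),round(float(d["score"]),2)) for d in mark_of("scene","clamp_knob")[:2]])
E
```

```text
clock: 29.95
tool_pos: [548.9, -134.4, 57.7]
eef_rot: [-0.0, -0.065, 0.998, 0.0]
ft_force: [0.6, 0.1, 0.2]
grip_width: 65.4
gripper_force: 0.0
clock: 31.32
tool_pos: [640.1, -188.3, 207.6]
eef_rot: [-0.0, -0.065, 0.998, 0.0]
ft_force: [-0.2, 0.6, 0.2]
grip_width: 44.0
gripper_force: 0.0
[ 640.1466362  -188.2790622   207.57142633]
scene [294.1 186.5] 0.8 (286, 178, 16, 19)
top [279.  205.4] 0.57 (272, 198, 19, 12)
top [280.2 193.2] 0.6 (269, 168, 29, 59)
194 -2.5 9.8
195 1.5 11.8
196 -2.2 10.4
197 3.9 25.4
198 8.7 48.6
199 11.0 61.4
200 12.3 67.9
201 13.5 67.2
202 11.2 67.5
203 11.5 65.2
204 11.9 66.1
205 7.7 61.0
206 2.4 55.5
207 -0.2 53.4
208 -0.3 51.6
209 -1.7 49.3
210 -0.3 43.6
211 -1.0 30.5
542 [283.5  177.25  17.    20.5 ]
545 [284.5  177.    17.    20.25]
548 [285.25 176.5   17.25  20.5 ]
knob [(array([333.7, 165.7]), 0.82)]
```

The mirror is now at x≈547, central. Going down on the knob.

```bash
python3 -m handwheel '[{"jaw":0.5,"dx":-0.04,"dy":-0.02,"dz":0.2,"turn":0},{"jaw":0.5,"dx":0,"dy":0,"dz":0.3,"turn":0},{"jaw":0.5,"dx":0,"dy":0,"dz":0.1,"turn":0},{"jaw":0.5,"dx":0,"dy":0,"dz":0.07,"turn":0},{"jaw":0.5,"dx":0,"dy":0,"dz":0.07,"turn":0},{"jaw":0.5,"dx":0,"dy":0,"dz":0.07,"turn":0},{"jaw":0.5,"dx":0,"dy":0,"dz":0,"turn":0}]'
```

```text
clock: 32.55
tool_pos: [643.1, -189.2, 158.9]
eef_rot: [-0.0, -0.065, 0.998, 0.0]
ft_force: [0.3, 0.3, -0.8]
grip_width: 43.7
gripper_force: 0.0
```

```bash
python3 -m handwheel '[{"jaw":0.5,"dx":0,"dy":0,"dz":0.08,"turn":0},{"jaw":0.5,"dx":0,"dy":0,"dz":0.08,"turn":0},{"jaw":0.5,"dx":0,"dy":0,"dz":0.07,"turn":0},{"jaw":0.5,"dx":0,"dy":0,"dz":0,"turn":0}]'
```

```text
clock: 33.05
tool_pos: [642.9, -189.2, 144.6]
eef_rot: [-0.001, -0.065, 0.998, 0.0]
ft_force: [-0.6, 1.0, -0.3]
grip_width: 43.6
gripper_force: 0.0
```

```bash
python3 -m handwheel '[{"jaw":0.4,"dx":0,"dy":0,"dz":0,"turn":0},{"jaw":0.3,"dx":0,"dy":0,"dz":0,"turn":0},{"jaw":0.25,"dx":0,"dy":0,"dz":0,"turn":0},{"jaw":0.15,"dx":0,"dy":0,"dz":0,"turn":0},{"jaw":0.12,"dx":0,"dy":0,"dz":0,"turn":0},{"jaw":0.12,"dx":0,"dy":0,"dz":0,"turn":0},{"jaw":0.12,"dx":0,"dy":0,"dz":0,"turn":0}]' 5
```

```text
clock: 33.92
tool_pos: [643.4, -190.2, 145.5]
eef_rot: [0.0, -0.065, 0.998, -0.001]
ft_force: [0.6, -5.2, -0.3]
grip_width: 18.2
gripper_force: 5.0
```

Run:
```python
from h import *
M=rowsto(0,0);t=np.linspace(-1.2,-np.pi+.131,13);P=np.c_[70*np.cos(t),70*np.sin(t),0*t];print((np.diff(P,axis=0)@M/60).round(3)[:,:2], P[-1]-P[0])
```

```text
[[ 0.173 -0.029]
 [ 0.176 -0.003]
 [ 0.174  0.024]
 [ 0.169  0.05 ]
 [ 0.159  0.075]
 [ 0.146  0.098]
 [ 0.13   0.119]
 [ 0.111  0.137]
 [ 0.089  0.152]
 [ 0.065  0.163]
 [ 0.04   0.171]
 [ 0.013  0.175]] [-94.76526628  56.09894125   0.        ]
```

```bash
python3 -m handwheel '[{"jaw":0.12,"dx":0.09,"dy":-0.015,"dz":0,"turn":0},{"jaw":0.12,"dx":0.09,"dy":-0.015,"dz":0,"turn":0},{"jaw":0.12,"dx":0.175,"dy":-0.003,"dz":0,"turn":0},{"jaw":0.12,"dx":0.175,"dy":0.025,"dz":0,"turn":0},{"jaw":0.12,"dx":0.17,"dy":0.05,"dz":0,"turn":0},{"jaw":0.12,"dx":0,"dy":0,"dz":0,"turn":0}]'
```

```text
clock: 34.67
tool_pos: [600.4, -193.4, 145.5]
eef_rot: [-0.0, -0.065, 0.998, -0.001]
ft_force: [-0.7, -6.8, 0.0]
grip_width: 17.6
gripper_force: 5.0
```

```bash
python3 -m handwheel '[{"jaw":0.12,"dx":0.16,"dy":0.05,"dz":0,"turn":0},{"jaw":0.12,"dx":0.145,"dy":0.095,"dz":0,"turn":0},{"jaw":0.12,"dx":0.13,"dy":0.12,"dz":0,"turn":0},{"jaw":0.12,"dx":0.11,"dy":0.135,"dz":0,"turn":0},{"jaw":0.12,"dx":0,"dy":0,"dz":0,"turn":0}]'
```

```text
clock: 35.3
tool_pos: [561.6, -174.9, 145.6]
eef_rot: [-0.004, -0.065, 0.998, -0.001]
ft_force: [-5.8, -11.3, 2.0]
grip_width: 19.8
gripper_force: 5.0
```

The knob is sliding along the pads, so I'll open slightly, re-centre, and push it round loosely.

```bash
python3 -m handwheel '[{"jaw":0.2,"dx":0,"dy":0,"dz":0,"turn":0},{"jaw":0.3,"dx":0,"dy":0,"dz":0,"turn":0},{"jaw":0.3,"dx":0,"dy":0,"dz":0,"turn":0},{"jaw":0.3,"dx":-0.1,"dy":0,"dz":0,"turn":0},{"jaw":0.3,"dx":0,"dy":0,"dz":0,"turn":0}]'
python3 - <<'E'
from h import *
o=get_obs();print(o["tool_pos"],o["ft_force"])
for q in("clamp_knob",):
  im=camera("scene")
  print([(np.round(d["uv"],1),round(float(d["score"]),2)) for d in mark_of("scene",q)[:3]])
  for d in regions_of("scene",q)[:3]+regions_of("scene","mirror")[:5]: print(np.round(d["uv"],1),round(float(d["score"]),2),cv2.boundingRect(cv2.findNonZero(d["mask"].astype(np.uint8))))
p=(547.9,-132.9,.131)
for a in(.6,.7,.8,.9,1.0,1.1):
    X=rp(p,(70-70*np.cos(a),-70*np.sin(a),185));print(a,np.round(X,0),"knob",proj("scene",X).round(1),"tip",proj("scene",[X[0],X[1],139]).round(1))
cv2.imwrite("pics/raw4.png",im)
g=im[160:200,285:345].astype(int).mean(2)
for r in range(0,40,1): print(160+r,*(f"{int(v):3d}" for v in g[r,::1]))
E
```

```text
clock: 35.92
tool_pos: [572.7, -171.1, 145.2]
eef_rot: [0.001, -0.065, 0.998, 0.0]
ft_force: [-1.0, 0.1, -0.4]
grip_width: 26.2
gripper_force: 0.0
[ 572.67360177 -171.07232564  145.18931069] [-0.96784901  0.11173255 -0.3693827 ]
[(array([305.9, 169.8]), 0.52)]
[306.5 175.8] 0.53 (305, 162, 9, 22)
[262.6 324.7] 0.66 (256, 314, 18, 25)
[294.2 183.3] 0.61 (286, 178, 16, 19)
[314.5 255. ] 0.52 (306, 245, 20, 20)
[272.3 248.9] 0.49 (267, 239, 16, 20)
0.6 [ 565. -170.  185.] knob [305.9 167.4] tip [305.9 181.7]
0.7 [ 570. -175.  185.] knob [308.6 167.8] tip [308.5 182.2]
0.8 [ 576. -180.  185.] knob [311.3 168.1] tip [311.2 182.5]
0.9 [ 581. -184.  185.] knob [314.1 168.3] tip [313.9 182.6]
1.0 [ 587. -187.  185.] knob [316.9 168.2] tip [316.6 182.6]
1.1 [ 594. -190.  185.] knob [319.6 168. ] tip [319.2 182.4]
160 157 157 157 158 157 157 158 158 158 156 157 158 158 158 154  98  34  12   8   8  11  12  10  16  38  19   5   0   0   4   4   6   7   5   7   8  20  22  15   8   8  10  15  32  55  55  57  40  42  45  48  47  49  47  51  84 102 107 109 109
161 156 157 158 157 158 158 156 157 157 
[... 8775 characters left out ...]
  30  43  62  81  71  49  28  18  15  14  15  47  39  75  73  72  49  38  28  25  25  26  29  25  29  27  26  29  27  28  31  54  96 122 139 143 142 144 143 142 142 141 140 141 140 141 141 139 141 140 141 142 143
198 131 113  65  23  13  14  15  39  55  56  48  30  16   7  10  12  15  37  77  52  65  45  38  28  28  27  23  29  27  31  31  28  29  27  27  29  27  27  30  46  82 120 138 142 143 143 142 141 143 142 143 143 140 140 140 140 141 141 141 141
199 143 135  86  36  20  12  13  31  33  24  19  10  13  11   7   3  16  44  72  44  36  26  22  24  27  25  30  27  30  31  31  31  30  26  29  28  28  32  28  28  41  79 118 136 141 142 142 142 142 143 142 142 141 141 141 141 141 142 141 142
```

The tip is seen at column 308, so swing ≈0.68 rad with the knob near (569,-174), inside the jaws. Pushing on to the stop.

```bash
python3 -m handwheel '[{"jaw":0.3,"dx":0.12,"dy":0.1,"dz":0,"turn":0},{"jaw":0.3,"dx":0.08,"dy":0.14,"dz":0,"turn":0},{"jaw":0.3,"dx":0.06,"dy":0.14,"dz":0,"turn":0},{"jaw":0.3,"dx":0.04,"dy":0.14,"dz":0,"turn":0},{"jaw":0.3,"dx":0.02,"dy":0.14,"dz":0,"turn":0},{"jaw":0.3,"dx":0,"dy":0.06,"dz":0,"turn":0},{"jaw":0.3,"dx":0,"dy":0,"dz":0,"turn":0}]'
```

```text
clock: 37.0
tool_pos: [546.8, -130.7, 145.1]
eef_rot: [0.0, -0.065, 0.998, 0.0]
ft_force: [-0.3, -1.1, 0.4]
grip_width: 26.2
gripper_force: 0.2
```

```bash
python3 -m handwheel '[{"jaw":0.3,"dx":0,"dy":0.03,"dz":0,"turn":0},{"jaw":0.3,"dx":0,"dy":0,"dz":0,"turn":0}]'
```

```text
clock: 37.25
tool_pos: [546.9, -129.9, 145.2]
eef_rot: [-0.0, -0.065, 0.998, -0.0]
ft_force: [-1.4, -2.7, 0.1]
grip_width: 26.0
gripper_force: 1.3
```

```bash
python3 -m handwheel '[{"jaw":0.3,"dx":0,"dy":0.025,"dz":0,"turn":0},{"jaw":0.3,"dx":0,"dy":0,"dz":0,"turn":0}]'
```

```text
clock: 37.5
tool_pos: [546.8, -129.5, 145.2]
eef_rot: [0.0, -0.065, 0.998, -0.001]
ft_force: [1.4, -6.9, -0.9]
grip_width: 26.1
gripper_force: 3.4
```

```bash
python3 -m handwheel '[{"jaw":0.3,"dx":0,"dy":0.025,"dz":0,"turn":0},{"jaw":0.3,"dx":0,"dy":0,"dz":0,"turn":0}]'
```

```text
clock: 37.75
tool_pos: [546.7, -128.8, 145.2]
eef_rot: [0.0, -0.065, 0.998, -0.001]
ft_force: [1.1, -9.8, -2.4]
grip_width: 26.9
gripper_force: 5.0
```

At the stop (9.8 N). Now I'll lift off, close the fingers and centre them over the knob.

```bash
python3 -m handwheel '[{"jaw":0.3,"dx":0,"dy":-0.05,"dz":0,"turn":0},{"jaw":0.35,"dx":0,"dy":-0.04,"dz":-0.1,"turn":0},{"jaw":0.4,"dx":0,"dy":0,"dz":-0.3,"turn":0},{"jaw":0.4,"dx":0,"dy":0,"dz":-0.4,"turn":0},{"jaw":0.2,"dx":-0.015,"dy":0,"dz":0,"turn":0},{"jaw":0,"dx":0,"dy":0,"dz":0,"turn":0},{"jaw":0,"dx":0,"dy":0,"dz":0,"turn":0},{"jaw":0,"dx":0,"dy":0,"dz":0,"turn":0}]' 10
python3 -m handwheel '[{"jaw":0,"dx":0,"dy":0,"dz":0.1,"turn":0},{"jaw":0,"dx":0,"dy":0,"dz":0.1,"turn":0},{"jaw":0,"dx":0,"dy":0,"dz":0.05,"turn":0},{"jaw":0,"dx":0,"dy":0,"dz":0,"turn":0}]'
```

```text
clock: 38.75
tool_pos: [547.6, -131.9, 192.5]
eef_rot: [-0.001, -0.065, 0.998, 0.0]
ft_force: [1.0, -0.5, 0.0]
grip_width: 3.9
gripper_force: 0.0
clock: 39.25
tool_pos: [547.8, -132.1, 177.8]
eef_rot: [-0.0, -0.065, 0.998, 0.0]
ft_force: [0.5, -0.7, 0.9]
grip_width: 0.7
gripper_force: 0.0
```

```bash
python3 -m handwheel '[{"jaw":0,"dx":0,"dy":-0.01,"dz":0.03,"turn":0},{"jaw":0,"dx":0,"dy":0,"dz":0.03,"turn":0},{"jaw":0,"dx":0,"dy":0,"dz":0.03,"turn":0},{"jaw":0,"dx":0,"dy":0,"dz":0,"turn":0}]'
```

```text
clock: 39.75
tool_pos: [547.9, -132.6, 172.7]
eef_rot: [-0.0, -0.065, 0.998, 0.0]
ft_force: [-1.5, -0.1, 0.6]
grip_width: 0.7
gripper_force: 0.0
```

```bash
python3 -m handwheel '[{"jaw":0,"dx":0,"dy":0,"dz":0.03,"turn":0},{"jaw":0,"dx":0,"dy":0,"dz":0.03,"turn":0},{"jaw":0,"dx":0,"dy":0,"dz":0,"turn":0}]'
```

```text
clock: 40.12
tool_pos: [547.9, -132.6, 169.0]
eef_rot: [-0.0, -0.065, 0.998, 0.0]
ft_force: [-0.0, 0.1, 0.6]
grip_width: 0.4
gripper_force: 0.0
```

```bash
python3 -m handwheel '[{"jaw":0,"dx":0,"dy":0,"dz":0.025,"turn":0},{"jaw":0,"dx":0,"dy":0,"dz":0.025,"turn":0},{"jaw":0,"dx":0,"dy":0,"dz":0,"turn":0}]'
```

```text
clock: 40.5
tool_pos: [547.9, -132.6, 166.1]
eef_rot: [-0.0, -0.065, 0.998, 0.0]
ft_force: [0.2, -0.5, -0.1]
grip_width: 0.4
gripper_force: 0.0
```

```bash
python3 -m handwheel '[{"jaw":0,"dx":0,"dy":0,"dz":0.025,"turn":0},{"jaw":0,"dx":0,"dy":0,"dz":0,"turn":0}]'
```

```text
clock: 40.75
tool_pos: [547.9, -132.6, 164.6]
eef_rot: [-0.0, -0.065, 0.998, 0.0]
ft_force: [-0.6, 0.0, -0.4]
grip_width: 0.3
gripper_force: 0.0
```

```bash
python3 -m handwheel '[{"jaw":0,"dx":0,"dy":0,"dz":0.025,"turn":0},{"jaw":0,"dx":0,"dy":0,"dz":0,"turn":0}]'
```

```text
clock: 41.0
tool_pos: [547.9, -132.6, 163.1]
eef_rot: [-0.0, -0.065, 0.998, 0.0]
ft_force: [0.2, 0.0, 0.0]
grip_width: 0.6
gripper_force: 0.0
```

```bash
python3 -m handwheel '[{"jaw":0,"dx":0,"dy":0,"dz":0.025,"turn":0},{"jaw":0,"dx":0,"dy":0,"dz":0.025,"turn":0},{"jaw":0,"dx":0,"dy":0,"dz":0,"turn":0}]'
```

```text
clock: 41.38
tool_pos: [548.1, -132.7, 160.9]
eef_rot: [0.0, -0.065, 0.998, -0.0]
ft_force: [-1.6, 0.1, 2.9]
grip_width: 0.8
gripper_force: 1.8
```

```bash
python3 -m handwheel '[{"jaw":0,"dx":0,"dy":0,"dz":0.025,"turn":0},{"jaw":0,"dx":0,"dy":0,"dz":0,"turn":0}]'
```

```text
clock: 41.62
tool_pos: [548.2, -132.8, 160.2]
eef_rot: [0.0, -0.065, 0.998, -0.0]
ft_force: [-2.5, 1.3, 6.7]
grip_width: 0.1
gripper_force: 3.5
```

```bash
python3 -m handwheel '[{"jaw":0,"dx":0,"dy":0,"dz":0.025,"turn":0},{"jaw":0,"dx":0,"dy":0,"dz":0,"turn":0}]'
```

```text
clock: 41.88
tool_pos: [548.2, -132.8, 158.9]
eef_rot: [0.001, -0.065, 0.998, -0.0]
ft_force: [-3.2, 1.4, 7.4]
grip_width: 0.3
gripper_force: 3.9
```

```bash
python3 -m handwheel '[{"jaw":0,"dx":0,"dy":0,"dz":0.02,"turn":0},{"jaw":0,"dx":0,"dy":0,"dz":0,"turn":0}]'
```

```text
clock: 42.12
tool_pos: [548.2, -132.8, 157.7]
eef_rot: [0.001, -0.065, 0.998, -0.0]
ft_force: [-2.4, 1.5, 7.6]
grip_width: 0.6
gripper_force: 4.1
```

```bash
python3 -m handwheel '[{"jaw":0,"dx":0,"dy":0,"dz":0.02,"turn":0},{"jaw":0,"dx":0,"dy":0,"dz":0,"turn":0}]'
```

```text
clock: 42.38
tool_pos: [548.2, -132.8, 156.5]
eef_rot: [0.001, -0.065, 0.998, -0.0]
ft_force: [-2.4, 1.7, 8.4]
grip_width: 0.5
gripper_force: 4.1
```

```bash
python3 -m handwheel '[{"jaw":0,"dx":0,"dy":0,"dz":0.02,"turn":0},{"jaw":0,"dx":0,"dy":0,"dz":0,"turn":0}]'
```

```text
clock: 42.62
tool_pos: [548.2, -132.8, 155.3]
eef_rot: [0.001, -0.065, 0.998, -0.0]
ft_force: [-3.6, 1.3, 8.0]
grip_width: 0.6
gripper_force: 4.1
```

```bash
python3 -m handwheel '[{"jaw":0,"dx":0,"dy":0,"dz":0.02,"turn":0},{"jaw":0,"dx":0,"dy":0,"dz":0,"turn":0}]'
```

```text
clock: 42.88
tool_pos: [548.2, -132.8, 154.1]
eef_rot: [0.001, -0.065, 0.998, -0.0]
ft_force: [-3.3, 1.7, 8.5]
grip_width: 0.4
gripper_force: 4.1
```

```bash
python3 -m handwheel '[{"jaw":0,"dx":0,"dy":0,"dz":0.02,"turn":0},{"jaw":0,"dx":0,"dy":0,"dz":0,"turn":0}]'
```

```text
clock: 43.12
tool_pos: [548.2, -132.8, 152.9]
eef_rot: [0.001, -0.065, 0.998, -0.0]
ft_force: [-2.5, 1.3, 6.9]
grip_width: 0.4
gripper_force: 4.1
```

```bash
python3 -m handwheel '[{"jaw":0,"dx":0,"dy":0,"dz":0.02,"turn":0},{"jaw":0,"dx":0,"dy":0,"dz":0,"turn":0}]'
```

```text
clock: 43.38
tool_pos: [548.2, -132.8, 151.7]
eef_rot: [0.001, -0.065, 0.998, -0.0]
ft_force: [-2.6, 0.1, 8.4]
grip_width: 0.3
gripper_force: 4.1
```

```bash
python3 -m handwheel '[{"jaw":0,"dx":0,"dy":0,"dz":0.02,"turn":0},{"jaw":0,"dx":0,"dy":0,"dz":0,"turn":0}]'
```

```text
clock: 43.62
tool_pos: [548.2, -132.8, 150.6]
eef_rot: [0.001, -0.065, 0.998, -0.0]
ft_force: [-2.9, 1.9, 8.3]
grip_width: 0.5
gripper_force: 4.1
```

```bash
python3 -m handwheel '[{"jaw":0,"dx":0,"dy":0,"dz":0.02,"turn":0},{"jaw":0,"dx":0,"dy":0,"dz":0,"turn":0}]'
```

```text
clock: 43.88
tool_pos: [548.2, -132.8, 149.7]
eef_rot: [0.001, -0.065, 0.998, -0.0]
ft_force: [-2.9, 2.8, 9.2]
grip_width: 0.3
gripper_force: 4.8
```

The tip has met the rim, and the force is rising.

```bash
python3 -m handwheel '[{"jaw":0,"dx":0,"dy":0,"dz":0.02,"turn":0},{"jaw":0,"dx":0,"dy":0,"dz":0,"turn":0}]'
```

```text
clock: 44.12
tool_pos: [548.3, -132.9, 149.0]
eef_rot: [0.001, -0.065, 0.998, -0.001]
ft_force: [-4.1, 1.5, 11.2]
grip_width: 0.4
gripper_force: 5.7
```

```bash
python3 -m handwheel '[{"jaw":0,"dx":0,"dy":0,"dz":0.02,"turn":0},{"jaw":0,"dx":0,"dy":0,"dz":0,"turn":0}]'
```

```text
clock: 44.38
tool_pos: [548.4, -132.9, 148.2]
eef_rot: [0.001, -0.066, 0.998, -0.001]
ft_force: [-4.5, 2.0, 13.5]
grip_width: 0.4
gripper_force: 6.5
```

```bash
python3 -m handwheel '[{"jaw":0,"dx":0,"dy":0,"dz":0.012,"turn":0},{"jaw":0,"dx":0,"dy":0,"dz":0,"turn":0}]'
```

```text
clock: 44.62
tool_pos: [548.4, -132.9, 147.9]
eef_rot: [0.001, -0.066, 0.998, -0.001]
ft_force: [-5.0, 3.0, 14.2]
grip_width: 0.7
gripper_force: 7.3
```

```bash
python3 - <<'E'
from h import *
import numpy as np
print(get_obs()["ft_force"],get_obs()["gripper_force"])
E
python3 -m handwheel '[{"jaw":0,"dx":0,"dy":0,"dz":-0.03,"turn":0},{"jaw":0,"dx":0,"dy":0,"dz":-0.03,"turn":0},{"jaw":0,"dx":0,"dy":0,"dz":-0.05,"turn":0},{"jaw":0,"dx":0,"dy":0,"dz":-0.2,"turn":0},{"jaw":0,"dx":0,"dy":0,"dz":-0.5,"turn":0},{"jaw":0,"dx":0,"dy":0,"dz":-0.5,"turn":0},{"jaw":0,"dx":0.5,"dy":0,"dz":0,"turn":0},{"jaw":0,"dx":0.8,"dy":0,"dz":0,"turn":0},{"jaw":0,"dx":0.5,"dy":0.3,"dz":0,"turn":0},{"jaw":0,"dx":0,"dy":0,"dz":0,"turn":0},{"jaw":0,"dx":0,"dy":0,"dz":0,"turn":0}]'
python3 - <<'E'
from h import *
im=camera("scene");cv2.imwrite("pics/raw5.png",im)
for q in("mirror","clamp_knob","clamp_swing"):
    for d in regions_of("scene",q)[:5]:
        if np.hypot(*(np.array(d["uv"])-(297,180)))<30:print(q,np.round(d["uv"],1),cv2.boundingRect(cv2.findNonZero(d["mask"].astype(np.uint8))))
print([np.round(d["uv"],1) for d in mark_of("scene","clamp_knob")[:2]])
p=(547.9,-132.9,.131);zt=105+25-2.4
for a in(-.05,0,.08,.15):
    X=rp(p,(70-70*np.cos(a),-70*np.sin(a),zt+46));print(a,"knob",proj("scene",X).round(1),"tip mid",proj("scene",[X[0],X[1],zt+10]).round(1))
g=im[155:200,280:330].astype(int)
for r in range(0,45,2): print(155+r,*(f"{int(v):3d}" for v in g[r].mean(1)))
E
```

```text
[-4.96924231  2.9515581  14.22260692] 7.256076601333916
clock: 46.0
tool_pos: [439.4, -128.8, 223.9]
eef_rot: [0.001, -0.065, 0.998, -0.0]
ft_force: [0.6, 0.1, 0.2]
grip_width: 0.6
gripper_force: 0.0
mirror [292.3 187.1] (286, 179, 16, 18)
clamp_knob [295.4 169.2] (290, 161, 29, 19)
clamp_swing [300.3 170.3] (291, 161, 28, 19)
[array([289.8, 166.1])]
-0.05 knob [292.2 164.7] tip mid [292.4 175.8]
0 knob [292.9 165.4] tip mid [293.2 176.5]
0.08 knob [294.3 166.4] tip mid [294.5 177.5]
0.15 knob [295.5 167.2] tip mid [295.7 178.3]
155 152 152 150 152 153 152 153 154 153 153 154 155 154 155 154 153 154 156 155 155 155 154 154 152 154 153 154 156 156 156 156 154 151 104  61  47  70 143 156 157 156 156 157 156 157 157 157 157 156 157
157 153 153 150 152 151 154 154 154 154 154 154 155 156 154 155 156 156 155 155 154 154 156 154 153 155 156 157 156 156 157 157 156 153 105  60  50  70 142 156 158 158 158 159 158 157 158 157 156 156 155
159 154 155 152 151 152 155 155 154 154 155 154 148 141 138 141 146 153 156 155 156 156 156 154 156 155 155 155 156 156 155 154 155 150 103  59  50  70 142 1
[... 3426 characters left out ...]
  20  17  17  25  50  60  68  42  38  42  60 105 136 153 158 158 160 159 159 157 158 158
195 136 135 136 136 138 133  84  32  34  51  41  47  56  61  61  58  53  54  62  63  60  57  44  29  20  19  26  50  55  66  71  76  52  42  34  31  32  41  36  35  46  90 132 153 157 158 159 158 158 158
197 137 135 136 138 137 134  90  39   9  12   7   5  23  40  55  64  59  47  31  19  11  12  19  50  42  79  76  77  52  42  33  29  31  30  31  31  29  30  29  29  29  31  36  60 107 137 155 159 160 160
199 137 137 138 138 137 137 126  85  41  17  11   9  26  31  23  18  10   3  12   8  10  13  45  73  47  37  34  28  28  27  28  30  31  29  29  31  28  30  30  26  26  26  28  26  29  44  88 132 152 157
```

The knob's column is 293.3, against 292.9 predicted at the stop. The mirror is central, the tip bears at about 6 N, and the robot is clear, so I'm handing in.

```bash
python3 -c "
from rig import hand_in
print(hand_in())"
```

```text
the job is handed in; nothing more can be done
None
```

I handed the job in at about 46 s of the 72 s; the hand-in gave no verdict. The mirror sits within about 1 mm of the V's middle, silvery face away from the rod, with the clamp arm at its stop and the tip bearing at about 6 N (estimated from the push force).

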